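Change the tamping stand over to the deep basket

TASK

Change the espresso tamping stand over from the shallow filter basket to the deep one: first take the shallow basket out of the wooden stand and set it upright in the round steel dish, then seat the deep basket upright in the stand, put the black dosing ring on its rim, skirt downwards, and last stand the tamper, base down, through the ring onto the basket's floor. Do these four in that order, let go of each, and leave the milk pitcher, the black cup and the shaker standing where they are.

Things in the scene. Friction and masses are not known exactly. Their poses are not given: they have to be found in the camera images.
- stand: Tamping stand, fixed: round wooden block 96 mm across and 36 mm high with a round open recess 64 mm wide and 8 mm deep in its top (recess floor 28 mm above the table). Origin: centre of its underside on the table; z up. It stands somewhere else at every start, with the shallow basket in its recess.
- dish: Round steel dish for the spare basket, fixed and empty: 92 mm across the rim and 9 mm high, inside 80 mm wide at the floor, floor 5 mm above the table. Origin: centre of its underside on the table; z up.
- shallow_mid (a point): Shallow filter basket, loose: plain round steel cup, open on top, 54 mm outside diameter, 26 mm high, wall 2.5 mm, floor 3 mm, 70 g. It starts upright in the stand's recess, within 2 mm of its centre, its upper 18 mm showing above the wood. Point: on its axis, half-way up (13 mm above its underside); z points out of its mouth.
- deep_mid (a point): Deep filter basket, loose: plain round steel cup, open on top, 54 mm outside and 49 mm inside diameter, 42 mm high, floor 3 mm, 70 g, upright on the table at the start. Point: on its axis, half-way up (21 mm above its underside); z points out of its mouth. Seated in the stand, its rim is 70 mm above the table.
- ring_mid (a point): Dosing ring, loose: black plastic collar, open at both ends, 34 mm high, 70 g, skirt down. Lowest 8 mm: flared skirt, outside 69 mm at the foot, inside 64 mm narrowing to 58, to slip over the basket's rim. Collar above (grip here): outside 59 to 61 mm, inside 47. Its inner ledge, 8 mm above the foot, rests on the rim: seated, it spans 62 to 96 mm above the table. Point: on its axis, 17 mm above its foot; z up.
- tamper_knob (a point): Tamper, loose, upright: steel base 42 mm wide and 25 high, thin neck 21 mm wide, round wooden knob 32 mm wide and 30 high on top; 108 mm high in all, 350 g. Point: on its axis at the knob's middle, 93 mm above its underside; z up. Standing in the seated deep basket its underside is 31 mm above the table and only its upper 43 mm stand out of the ring: grip it by the knob.
- pitcher: Bystander, loose: small steel milk pitcher with a handle, 72 mm across, 80 mm high, handle reaching 58 mm from the axis along its +y. Origin: centre of its underside.
- cup: Bystander, loose: black handleless cup, 86 mm across the rim and 62 mm high. Origin: centre of its underside.
- shaker: Bystander, loose: closed steel shaker with a darker lid, 62 mm across and 97 mm high. Origin: centre of its underside.
There are look-alikes about, which are no part of the job. What is shaped like the part that bears shallow_mid but green or turquoise is not meant.

How it is judged:
By the outcome, as a careful person would: the job done as asked, in the order asked, and still so for the second after the job is handed in, with the robot touching nothing.
It also fails if it takes over 128 s, if anything falls off the work surface, if the arm or the gripper's body presses on something with over 40 N, if the wrist force passes 120 N, or if a joint passes its speed limit or range.

ROBOT

A 6-joint arm with a two-finger parallel gripper is mounted at the origin on the work surface. World frame = base frame: x ahead of the robot, y to its left, z up, the work surface at z = 0. Lengths are in m, angles in rad, forces in N, time in s.
With the tool pointing down it reaches from about 0.375 to 0.925 m from the base axis. Payload 5.7 kg.
Tool frame: the origin (TCP) lies midway between the tips of the shut fingers; the grasp point (between the pads) lies 19 mm behind it; z points along the fingers, y is the line along which they close (so a half turn about z gives the same grasp; the last joint's range is limited). The gripper opens to 85 mm and grips with 20 to 120 N. Pads are 22 mm wide; open, the fingers measure 114 mm over their backs; the gripper's body (76 mm by 85 mm) begins 54 mm behind the grasp point. The pads swing forward as they close: fully open they stand 13 mm farther back than shut.
Start: joints at [-1.417, 0.359, 1.51, -0, 1.272, -0.115], TCP at [0.159, -0.578, 0.231] pointing down, gripper open.
Joint ranges: [-2.97, 2.97], [-1.01, 2.36], [0.21, 2.38], [-0.96, 4.11], [0.2, 2.71], [-2.98, 2.98]. Speed limits (rad/s): [2.39, 2.39, 3.14, 3.14, 3.14, 3.14].

INTERFACE

Orientations are given as [roll, pitch, yaw] about the fixed x, y, z axes, in that order (R = Rz(yaw) Ry(pitch) Rx(roll)).
In Python, from bench import robot gives the robot as it stands.
- The arm moves only by the tool apply_moves, never from a script. Its argument "targets" is a list of rows, each an object of numbers: "jaw": the closure, from 0 (fully open) to 1 (shut); "x", "y", "z": the shift along the tool's x, y, z in cm; "rx", "ry", "rz": the turn, a rotation vector about the tool's x, y, z in rad. In form: [{"jaw": .., "x": .., "y": .., "z": .., "rx": .., "ry": .., "rz": ..}, ...]. A call has 1 to 20 rows; each row shifts and turns the commanded pose from where the row before left it, along the tool's axes as they then stand; what a row does not reach is not made up. A row lasts 1/12 s, in which the tool goes at most 41.7 mm and 7.16 degrees, less where a joint would pass 70% of its speed; a pose out of reach is approached as far as the arm can. A call is refused whole if a number of a shift passes 4.17 or a number of a turn 0.125, either way. A call with a gripper value outside its range is refused whole. The fingers move at their own pace and stop on an object; "grip_force" is the grip in N (left out, the last holds). Time passes only in rows, so rows that do not move let the fingers close. It gives the time, the measured TCP pose, the force, the opening and the grip force at its end, in the units of the state.
- robot.get_state(): the state, without advancing time (a new reading comes with each control period).
- robot.read_camera(name): name is "scene" or "side" or "wrist"; returns a dict with "frame" (384x512x3 uint8, blue, green, red), "range_z" (384x512 float32, m along the optical axis (not along the pixel's ray), 0 where there is no reading), "K" (3x3 intrinsics, pixels), "dist_coeffs" ([k1, k2, p1, p2, k3] as OpenCV has them; the pictures are not rectified), "origin" and "rotation" of the camera in the world; the wrist camera has in their place "T_tool_cam" (4x4, takes a point from camera to tool coordinates, whose origin is the TCP and whose axes are the flange's). Camera axes: x right, y up, looking along -z (the intrinsics and any distortion apply to the point x, -y, -z); pixel columns grow to the right and rows downward; lengths in m; the calibration is good to about 2 mm. A picture is of the moment at which its call begins: read the wrist's pose just before it.
- robot.job_done(): hands the job in; it is judged then, once.
The state is a dict: "time_s": time; "q": joint angles; "joint_velocities": joint speeds; "joint_torque": joint torques, N m; "ee_pos": TCP position; "eef_rot": TCP orientation; "ft_force": force on the tool from outside, world axes, zero at the start; "moment": the same for the moment, N m; "opening": finger opening in m; "grasp_force": force on a finger pad.
Only numpy, scipy, OpenCV 4.12 (cv2) and the standard library are available. Lean on these libraries where they do the work, as an engineer would, in place of code of your own. Each camera call takes 0.05 s, during which the arm holds its last target. There are 200 camera calls.

## Working session

There is one attempt and no reset: what is moved stays moved. The work goes in short steps, Python scripts to look and compute and a tool call to move; the robot and the scene stay as the last step left them, time stands still between calls to the robot, and variables do not carry over. Pictures are saved under pics/ and viewed, at most 14 in all, crops included, and the job is handed in when it is done.

Besides the shell and the picture viewer there is one more tool, called after "Emit:" by a JSON object that holds its "method" and its "body", one argument or row to a line. apply_moves: Moves the arm, as the interface text tells. Its arguments: {"type":"object","properties":{"targets":{"type":"array","items":{"type":"object","properties":{"jaw":{"type":"number"},"x":{"type":"number"},"y":{"type":"number"},"z":{"type":"number"},"rx":{"type":"number"},"ry":{"type":"number"},"rz":{"type":"number"}}}},"grip_force":{"type":"number"}},"required":["targets"]}

```bash
ls; mkdir -p pics
cat > h.py <<'E'
import numpy as np, cv2
from scipy.spatial.transform import Rotation as R
from bench import robot
def cam(name):
    s=robot.get_state(); d=robot.read_camera(name)
    if 'T_tool_cam' in d:
        T=np.eye(4);T[:3,:3]=R.from_euler('xyz',s['eef_rot']).as_matrix();T[:3,3]=s['ee_pos'];T=T@np.array(d['T_tool_cam'])
        d['rotation']=T[:3,:3];d['origin']=T[:3,3]
    d['rotation']=np.array(d['rotation'])
    if d['rotation'].shape!=(3,3): d['rotation']=R.from_euler('xyz',d['rotation'].ravel()).as_matrix()
    h,w=d['range_z'].shape
    u,v=np.meshgrid(np.arange(w,dtype=np.float64),np.arange(h))
    n=cv2.undistortPoints(np.stack([u,v],-1).reshape(-1,1,2),np.array(d['K'],float),np.array(d['dist_coeffs'],float)).reshape(h,w,2)
    z=d['range_z'].astype(float)
    P=np.stack([n[...,0]*z,-n[...,1]*z,-z],-1)@d['rotation'].T+np.array(d['origin'])
    P[z==0]=np.nan
    d['P']=P
    return d
E
python3 - <<'E'
from h import *
print(robot.get_state())
a=cam('scene');b=cam('side')
np.savez('first.npz',sf=a['frame'],sp=a['P'],df=b['frame'],dp=b['P'])
for n,d in(('scene',a),('side',b)):
    cv2.imwrite(f'pics/{n}0.png',cv2.resize(d['frame'],(800,600),interpolation=cv2.INTER_CUBIC)); print(n,d['origin'],d['rotation'].round(2).tolist())
E
```

```text
pics
{'time_s': 0.0, 'q': array([-1.41711294e+00,  3.59526713e-01,  1.51146087e+00,  2.30720770e-05,
        1.27252776e+00, -1.15110132e-01]), 'joint_velocities': array([ 0.00076152, -0.00042753,  0.00123392,  0.00151612,  0.00109134,
        0.00012072]), 'joint_torque': array([ 1.75699506e-04, -5.27621734e+01, -2.78621382e+01, -2.41840362e-04,
        1.31413373e-02, -3.66103325e-05]), 'ee_pos': array([ 0.15922698, -0.57775413,  0.23042986]), 'eef_rot': array([-3.13968522e+00, -2.42727431e-04,  2.68786485e-01]), 'ft_force': array([0.57533774, 0.20230846, 0.21172775]), 'moment': array([-0.023177  ,  0.02640148,  0.02207267]), 'grasp_force': 0.0, 'opening': 0.08564664946621134}
scene [ 1.02115098 -0.71747815  0.62620011] [[0.77, -0.36, 0.53], [0.64, 0.4, -0.66], [0.03, 0.85, 0.53]]
side [0.39207251 0.78313509 0.5956916 ] [[-0.99, 0.07, -0.09], [-0.11, -0.53, 0.84], [0.01, 0.85, 0.53]]
```

```bash
sleep 1
```

```text
(no output)
```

View pics/scene0.png

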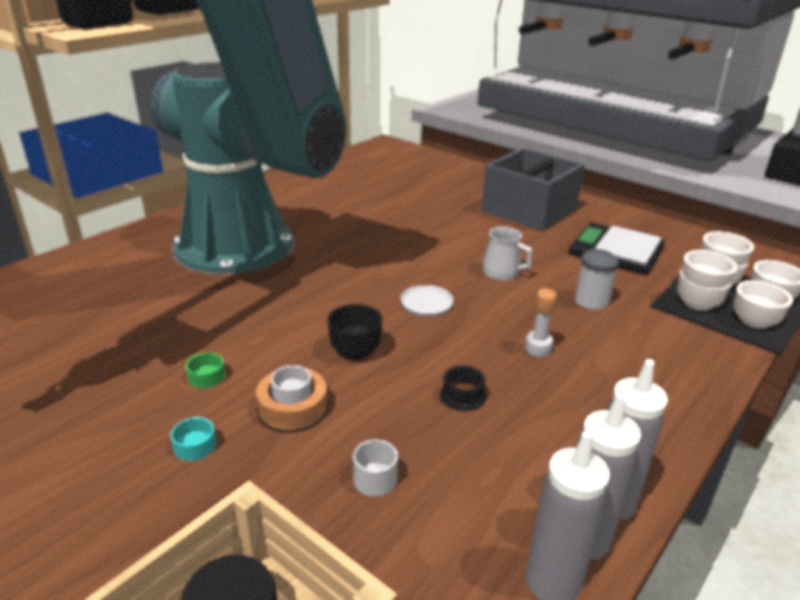

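View pics/side0.png

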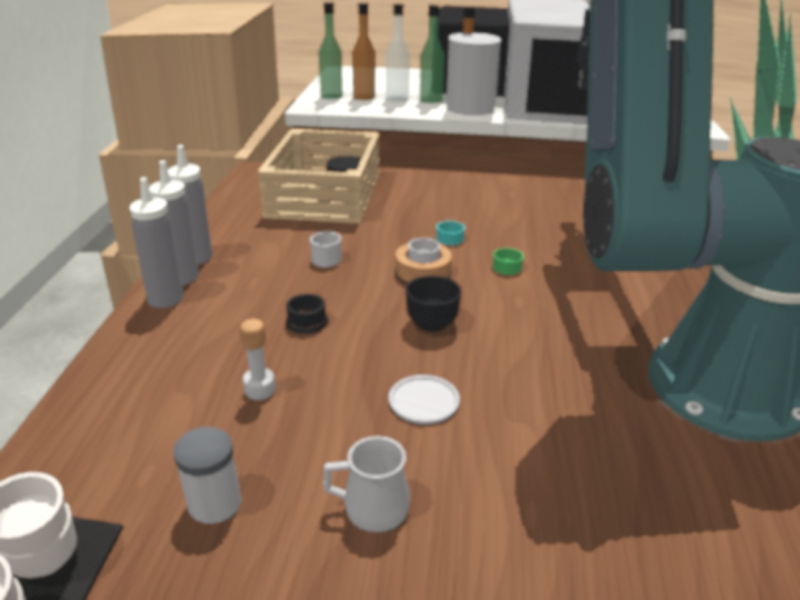

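Scene picture (800x600 pixels):
- **Shallow basket:** grey in the stand, at (292,382). It could be mistaken for the green cup (206,370), the turquoise cup (193,438) or the taller grey deep basket (375,467). I choose the grey one in the wood.
- **Other parts:** ring (463,388), which could be confused with the black cup (355,333). Tamper (540,325), dish (427,300).
- **Bystanders:** pitcher (505,252), shaker (597,278).

The side view shows the same layout.

```bash
cat >> h.py <<'E'
from scipy.optimize import least_squares
def fit(Q,r=None,f=0.002):
    """robust circle fit of xy points; r fixed if given"""
    x0=np.median(Q[:,:2],0)
    if r: g=lambda p:np.hypot(*(Q[:,:2]-p[:2]).T)-r; s=least_squares(g,x0,loss='soft_l1',f_scale=f)
    else: g=lambda p:np.hypot(*(Q[:,:2]-p[:2]).T)-p[2]; s=least_squares(g,[*x0,.03],loss='soft_l1',f_scale=f)
    return s.x, np.median(abs(g(s.x)))
E
cat > m.py <<'E'
from h import *
z=np.load('first.npz')
S=z['sp'];D=z['dp']
seeds=dict(shallow=(292,382),deep=(375,467),ring=(463,388),tamper=(540,345),dish=(427,300),cup=(355,345),pitcher=(503,262),shaker=(597,290),green=(206,372),turq=(193,440))
sc=512/800
for n,(u,v) in seeds.items():
    p=S[int(v*sc),int(u*sc)]
    out=[]
    for P in(S,D):
        Q=P.reshape(-1,3);Q=Q[np.isfinite(Q).all(1)]
        Q=Q[(np.hypot(*(Q[:,:2]-p[:2]).T)<.075)&(Q[:,2]>.004)]
        out.append((Q[:,:2].min(0).round(3).tolist(),Q[:,:2].max(0).round(3).tolist(),round(np.percentile(Q[:,2],99),3),len(Q)))
    print(n,p.round(3),out)
E
python3 m.py
python3 - <<'E'
import cv2
a=cv2.imread('pics/scene0.png')
cv2.imwrite('pics/crop1.png',cv2.resize(a[340:510,150:420],None,fx=2.5,fy=2.5))
E
```

```text
shallow [ 0.444 -0.245  0.03 ] [([0.413, -0.308], [0.511, -0.211], np.float64(0.055), 1532), ([0.415, -0.303], [0.509, -0.208], np.float64(0.054), 747)]
deep [ 0.624 -0.268  0.004] [([0.609, -0.31], [0.664, -0.255], np.float64(0.043), 808), ([0.61, -0.313], [0.664, -0.253], np.float64(0.043), 365)]
ring [ 0.617 -0.066  0.002] [([0.596, -0.119], [0.66, -0.013], np.float64(0.037), 627), ([0.594, -0.111], [0.659, -0.044], np.float64(0.036), 543)]
tamper [0.66  0.077 0.025] [([0.632, 0.07], [0.673, 0.109], np.float64(0.11), 536), ([0.632, 0.076], [0.674, 0.113], np.float64(0.108), 738)]
dish [0.429 0.089 0.004] [([0.386, 0.041], [0.476, 0.132], np.float64(0.012), 464), ([0.389, 0.039], [0.476, 0.131], np.float64(0.011), 845)]
cup [ 0.462 -0.131  0.042] [([0.393, -0.145], [0.477, -0.06], np.float64(0.063), 769), ([0.395, -0.147], [0.476, -0.059], np.float64(0.062), 799)]
pitcher [0.482 0.245 0.039] [([0.415, 0.186], [0.525, 0.306], np.float64(0.081), 735), ([0.433, 0.236], [0.525, 0.308], np.float64(0.081), 2239)]
shaker [0.664 0.265 0.042] [([0.598, 0.237], [0.731, 0.317], np.float64(0.098), 811), ([0.619, 0.259], [0.68, 0.321], np.float64(0.097), 2004)]
green [ 0.305 -0.292  0.002] [([0.287, -0.323], [0.342, -0.269], np.float64(0.027), 396), ([0.289, -0.326], [0.343, -0.268], np.float64(0.027), 267)]
turq [ 0.411 -0.39   0.003] [([0.392, -0.42], [0.449, -0.366], np.float64(0.027), 502), ([0.397, -0.424], [0.449, -0.363], np.float64(0.026), 224)]
```

View pics/crop1.png

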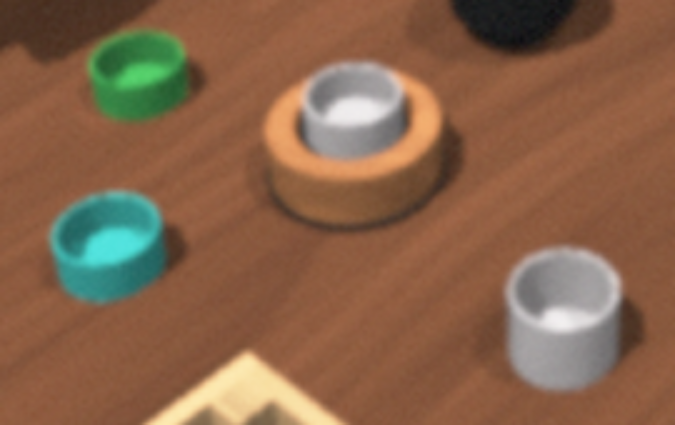

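Crop: the grey shallow basket is in the stand at (353,110). The green cup (140,75) and the turquoise cup (108,245) stand apart, and the deep basket is at (563,320). The choice is confirmed, so I'll move over the stand.

Emit:
{"method": "apply_moves", "body": {
  "targets": [
    {"rz":0.09},
    {"rz":0.09},
    {"rz":0.089},
    {"x":2.3,"y":-2.45},
    {"x":2.3,"y":-2.45},
    {"x":2.3,"y":-2.45},
    {"x":2.3,"y":-2.45},
    {"x":2.3,"y":-2.45},
    {"x":2.3,"y":-2.45},
    {"x":2.3,"y":-2.45},
    {"x":2.3,"y":-2.45},
    {"x":2.3,"y":-2.45},
    {"x":2.3,"y":-2.45},
    {"x":2.3,"y":-2.45},
    {"x":2.3,"y":-2.45},
    {"x":2.3,"y":-2.45},
    {},
    {}
  ]
}}

```text
validation failed for argument at $.ta...
```

Run:
```python
from h import *
s=robot.get_state();print(s['time_s'],s['ee_pos'],s['eef_rot'],s['q'].round(2))
d=cam('wrist');np.savez('w1.npz',f=d['frame'],p=d['P'],o=d['origin'],r=d['rotation']);print(np.round(d['T_tool_cam'],3).tolist())
cv2.imwrite('pics/w1.png',d['frame'])
P=d['P'];ok=np.isfinite(P).all(-1)
Q=P[ok]
for nm,lo,hi in(('rim',.050,.058),('wood',.033,.039)):
    q=Q[(Q[:,2]>lo)&(Q[:,2]<hi)&(np.hypot(Q[:,0]-.462,Q[:,1]+.257)<.06)]
    print(nm,len(q),q.min(0),q.max(0),(q.min(0)+q.max(0))/2)
```

```text
0.1 [ 0.15924916 -0.57784363  0.23050435] [-3.13989241e+00 -1.86570054e-04  2.68794807e-01] [-1.42  0.36  1.51 -0.    1.27 -0.12]
[[0.001, 0.958, 0.288, 0.074], [1.0, -0.001, 0.0, 0.0], [0.0, 0.288, -0.958, -0.141], [0.0, 0.0, 0.0, 1.0]]Traceback (most recent call last):
  File "<stdin>", line 9, in <module>
    return umr_minimum(a, axis, None, out, keepdims, initial, where)
ValueError: zero-size array to reduction operation minimum which has no identity
```

View pics/w1.png

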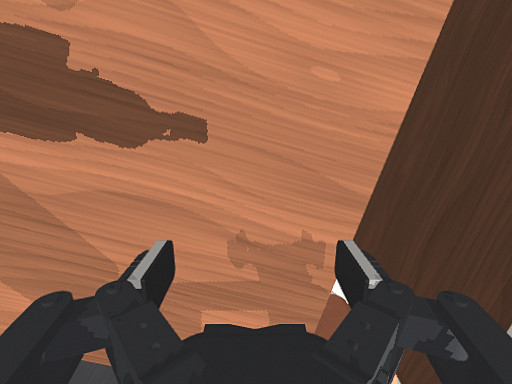

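The move was refused, probably because every row needs all fields. The wrist picture shows only bare table with the fingers at (155,265) and (355,265).

Emit:
{"method": "apply_moves", "body": {
  "targets": [
    {"jaw":0,"x":0,"y":0,"z":0,"rx":0,"ry":0,"rz":0.09},
    {"jaw":0,"x":0,"y":0,"z":0,"rx":0,"ry":0,"rz":0.09},
    {"jaw":0,"x":0,"y":0,"z":0,"rx":0,"ry":0,"rz":0.089},
    {"jaw":0,"x":2.3,"y":-2.45,"z":0,"rx":0,"ry":0,"rz":0},
    {"jaw":0,"x":2.3,"y":-2.45,"z":0,"rx":0,"ry":0,"rz":0},
    {"jaw":0,"x":2.3,"y":-2.45,"z":0,"rx":0,"ry":0,"rz":0},
    {"jaw":0,"x":2.3,"y":-2.45,"z":0,"rx":0,"ry":0,"rz":0},
    {"jaw":0,"x":2.3,"y":-2.45,"z":0,"rx":0,"ry":0,"rz":0},
    {"jaw":0,"x":2.3,"y":-2.45,"z":0,"rx":0,"ry":0,"rz":0},
    {"jaw":0,"x":2.3,"y":-2.45,"z":0,"rx":0,"ry":0,"rz":0},
    {"jaw":0,"x":2.3,"y":-2.45,"z":0,"rx":0,"ry":0,"rz":0},
    {"jaw":0,"x":2.3,"y":-2.45,"z":0,"rx":0,"ry":0,"rz":0},
    {"jaw":0,"x":2.3,"y":-2.45,"z":0,"rx":0,"ry":0,"rz":0},
    {"jaw":0,"x":2.3,"y":-2.45,"z":0,"rx":0,"ry":0,"rz":0},
    {"jaw":0,"x":2.3,"y":-2.45,"z":0,"rx":0,"ry":0,"rz":0},
    {"jaw":0,"x":2.3,"y":-2.45,"z":0,"rx":0,"ry":0,"rz":0},
    {"jaw":0,"x":0,"y":0,"z":0,"rx":0,"ry":0,"rz":0},
    {"jaw":0,"x":0,"y":0,"z":0,"rx":0,"ry":0,"rz":0}
  ]
}}

```text
time_s: 1.65
ee_pos: [0.4591, -0.2587, 0.231]
eef_rot: [-3.141, 0.001, 0.003]
ft_force: [0.2, 0.4, 0.1]
opening: 0.0857
grasp_force: 0.0
```

```bash
cat > w.py <<'E'
# usage: w.py x y z_lo z_hi rad : rim centre near (x,y) from the wrist camera
from h import *
import sys
x,y=map(float,sys.argv[1:3]);s=robot.get_state()
d=cam('wrist');np.savez('w.npz',f=d['frame'],p=d['P']);cv2.imwrite(f"pics/w{s['time_s']:.2f}.png",d['frame'])
Q=d['P'][np.isfinite(d['P']).all(-1)]
print('tcp',s['ee_pos'],s['eef_rot'],'t',s['time_s'],'q',s['q'].round(2))
for a in sys.argv[3:]:
    lo,hi,rad=map(float,a.split(','))
    q=Q[(Q[:,2]>lo)&(Q[:,2]<hi)&(np.hypot(Q[:,0]-x,Q[:,1]-y)<rad)]
    if len(q)<5: print(a,len(q));continue
    # outer boundary of the flat ring: hull, free circle fit
    h=cv2.convexHull(q[:,:2].astype(np.float32))[:,0]
    print(a,len(q),'hull fit',fit(h),'z',np.median(q[:,2]).round(4),'bbox',q.min(0)[:2].round(4),q.max(0)[:2].round(4))
E
python3 w.py .462 -.257 .050,.058,.04 .033,.039,.06
```

```text
tcp [ 0.45908405 -0.2586605   0.23103908] [-3.14130298e+00  5.07810579e-04  3.33389743e-03] t 1.65 q [-0.64  0.25  1.67 -0.    1.22  0.92]
.050,.058,.04 295 hull fit (array([ 0.45994907, -0.25861221,  0.02647664]), np.float64(0.00016790509055283377)) z 0.0525 bbox [ 0.434  -0.2844] [ 0.4867 -0.2327]
.033,.039,.06 2441 hull fit (array([ 0.4607671 , -0.2600108 ,  0.04740324]), np.float64(7.706859606591843e-05)) z 0.0346 bbox [ 0.4131 -0.3073] [ 0.5082 -0.2126]
```

Emit:
{"method": "apply_moves", "body": {
  "targets": [
    {"jaw":0,"x":0.1,"y":0,"z":4,"rx":0,"ry":0,"rz":0},
    {"jaw":0,"x":0,"y":0,"z":4,"rx":0,"ry":0,"rz":0},
    {"jaw":0,"x":0,"y":0,"z":4,"rx":0,"ry":0,"rz":0},
    {"jaw":0,"x":0,"y":0,"z":3,"rx":0,"ry":0,"rz":0},
    {"jaw":0,"x":0,"y":0,"z":2,"rx":0,"ry":0,"rz":0},
    {"jaw":0,"x":0,"y":0,"z":1.5,"rx":0,"ry":0,"rz":0},
    {"jaw":0,"x":0,"y":0,"z":1.2,"rx":0,"ry":0,"rz":0},
    {"jaw":0,"x":0,"y":0,"z":0,"rx":0,"ry":0,"rz":0},
    {"jaw":0.2,"x":0,"y":0,"z":0,"rx":0,"ry":0,"rz":0},
    {"jaw":0.3,"x":0,"y":0,"z":0,"rx":0,"ry":0,"rz":0},
    {"jaw":0.45,"x":0,"y":0,"z":0,"rx":0,"ry":0,"rz":0},
    {"jaw":0.45,"x":0,"y":0,"z":0,"rx":0,"ry":0,"rz":0},
    {"jaw":0.45,"x":0,"y":0,"z":0,"rx":0,"ry":0,"rz":0},
    {"jaw":0.45,"x":0,"y":0,"z":0,"rx":0,"ry":0,"rz":0}
  ],
  "grip_force": 40
}}

```text
time_s: 2.87
ee_pos: [0.4599, -0.2609, 0.0357]
eef_rot: [3.14, -0.002, 0.0]
ft_force: [-2.5, -2.0, 6.5]
opening: 0.0525
grasp_force: 41.8
```

Emit:
{"method": "apply_moves", "body": {
  "targets": [
    {"jaw":0.45,"x":0,"y":0,"z":-0.5,"rx":0,"ry":0,"rz":0},
    {"jaw":0.45,"x":0,"y":0,"z":-1.5,"rx":0,"ry":0,"rz":0},
    {"jaw":0.45,"x":0,"y":0,"z":-3,"rx":0,"ry":0,"rz":0},
    {"jaw":0.45,"x":0,"y":0,"z":-3,"rx":0,"ry":0,"rz":0},
    {"jaw":0.45,"x":0,"y":0,"z":-3,"rx":0,"ry":0,"rz":0},
    {"jaw":0.45,"x":0,"y":0,"z":-1,"rx":0,"ry":0,"rz":0},
    {"jaw":0.45,"x":0,"y":0,"z":0,"rx":0,"ry":0,"rz":0},
    {"jaw":0.45,"x":0,"y":0,"z":0,"rx":0,"ry":0,"rz":0}
  ]
}}

```text
time_s: 3.53
ee_pos: [0.4595, -0.26, 0.1546]
eef_rot: [3.141, -0.001, -0.0]
ft_force: [-0.2, 0.4, -0.5]
opening: 0.0524
grasp_force: 42.2
```

```bash
python3 w.py .461 -.2600 .033,.039,.06 .14,.21,.045
python3 - <<'E'
from h import *
d=cam('side');P=d['P'];Q=P[np.isfinite(P).all(-1)];q=Q[(np.hypot(Q[:,0]-.46,Q[:,1]+.26)<.07)&(Q[:,2]>.05)]
print(robot.get_state()['ee_pos'],np.histogram(q[:,2],np.arange(.05,.3,.01)))
cv2.imwrite('pics/side1.png',cv2.resize(d['frame'][100:260,180:380],None,fx=3,fy=3))
E
```

```text
tcp [ 0.45951622 -0.25997611  0.15456998] [ 3.14095277e+00 -1.08938554e-03 -1.36214948e-04] t 3.5333 q [-0.65  0.34  1.76  0.    1.04  0.93]
.033,.039,.06 2737 hull fit (array([ 0.46096689, -0.25998946,  0.04727893]), np.float64(0.00010077340251642836)) z 0.0346 bbox [ 0.4335 -0.3073] [ 0.508  -0.2128]
.14,.21,.045 13740 hull fit (array([ 0.45733692, -0.26945713,  0.03335038]), np.float64(0.0031189528949117987)) z 0.167 bbox [ 0.4325 -0.3046] [ 0.4875 -0.2153]
[ 0.45832802 -0.25911504  0.15284358] (array([  0,   0,   0,   0,   0,   0,   0,   0,   0,  29,  73,  98,  67,
        45,  27,  30,  39,  45,  54,  64, 117,  72,  38, 105]), array([0.05, 0.06, 0.07, 0.08, 0.09, 0.1 , 0.11, 0.12, 0.13, 0.14, 0.15,
       0.16, 0.17, 0.18, 0.19, 0.2 , 0.21, 0.22, 0.23, 0.24, 0.25, 0.26,
       0.27, 0.28, 0.29]))
```

View pics/side1.png

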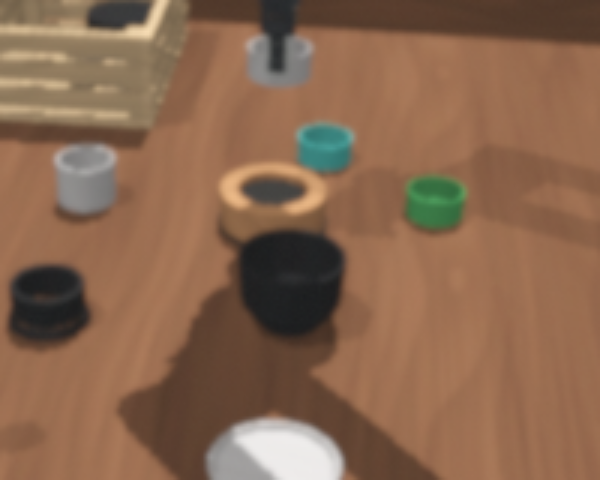

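The side view shows the basket held level at (280,58) and the recess empty. Carry it to the dish.

Emit:
{"method": "apply_moves", "body": {
  "targets": [
    {"jaw":0.45,"x":-0.29,"y":-3.45,"z":0,"rx":0,"ry":0,"rz":0},
    {"jaw":0.45,"x":-0.29,"y":-3.45,"z":0,"rx":0,"ry":0,"rz":0},
    {"jaw":0.45,"x":-0.29,"y":-3.45,"z":0,"rx":0,"ry":0,"rz":0},
    {"jaw":0.45,"x":-0.29,"y":-3.45,"z":0,"rx":0,"ry":0,"rz":0},
    {"jaw":0.45,"x":-0.29,"y":-3.45,"z":0,"rx":0,"ry":0,"rz":0},
    {"jaw":0.45,"x":-0.29,"y":-3.45,"z":0,"rx":0,"ry":0,"rz":0},
    {"jaw":0.45,"x":-0.29,"y":-3.45,"z":0,"rx":0,"ry":0,"rz":0},
    {"jaw":0.45,"x":-0.29,"y":-3.45,"z":0,"rx":0,"ry":0,"rz":0},
    {"jaw":0.45,"x":-0.29,"y":-3.45,"z":0,"rx":0,"ry":0,"rz":0},
    {"jaw":0.45,"x":-0.29,"y":-3.45,"z":0,"rx":0,"ry":0,"rz":0},
    {"jaw":0.45,"x":0,"y":0,"z":3,"rx":0,"ry":0,"rz":0},
    {"jaw":0.45,"x":0,"y":0,"z":4,"rx":0,"ry":0,"rz":0},
    {"jaw":0.45,"x":0,"y":0,"z":3.5,"rx":0,"ry":0,"rz":0},
    {"jaw":0.45,"x":0,"y":0,"z":2,"rx":0,"ry":0,"rz":0},
    {"jaw":0.45,"x":0,"y":0,"z":0.8,"rx":0,"ry":0,"rz":0},
    {"jaw":0.45,"x":0,"y":0,"z":0,"rx":0,"ry":0,"rz":0},
    {"jaw":0.45,"x":0,"y":0,"z":0,"rx":0,"ry":0,"rz":0}
  ]
}}

```text
time_s: 5.05
ee_pos: [0.4299, 0.0849, 0.0209]
eef_rot: [-3.142, 0.002, -0.0]
ft_force: [-0.0, -1.0, -0.4]
opening: 0.0529
grasp_force: 42.3
```

Emit:
{"method": "apply_moves", "body": {
  "targets": [
    {"jaw":0.45,"x":0,"y":0,"z":0.5,"rx":0,"ry":0,"rz":0},
    {"jaw":0.45,"x":0,"y":0,"z":0.2,"rx":0,"ry":0,"rz":0},
    {"jaw":0.45,"x":0,"y":0,"z":0,"rx":0,"ry":0,"rz":0},
    {"jaw":0.45,"x":0,"y":0,"z":0,"rx":0,"ry":0,"rz":0}
  ]
}}

```text
time_s: 5.38
ee_pos: [0.4309, 0.085, 0.0149]
eef_rot: [-3.141, -0.001, -0.0]
ft_force: [0.4, -0.1, -1.1]
opening: 0.0526
grasp_force: 42.3
```

Emit:
{"method": "apply_moves", "body": {
  "targets": [
    {"jaw":0.45,"x":0,"y":0,"z":0.15,"rx":0,"ry":0,"rz":0},
    {"jaw":0.45,"x":0,"y":0,"z":0.1,"rx":0,"ry":0,"rz":0},
    {"jaw":0.45,"x":0,"y":0,"z":0,"rx":0,"ry":0,"rz":0}
  ]
}}

```text
time_s: 5.63
ee_pos: [0.431, 0.085, 0.0127]
eef_rot: [-3.141, -0.001, -0.0]
ft_force: [-1.8, -1.5, 10.9]
opening: 0.0527
grasp_force: 43.3
```

Contact. Release and rise.

Emit:
{"method": "apply_moves", "body": {
  "targets": [
    {"jaw":0.45,"x":0,"y":0,"z":-0.07,"rx":0,"ry":0,"rz":0},
    {"jaw":0.3,"x":0,"y":0,"z":0,"rx":0,"ry":0,"rz":0},
    {"jaw":0.2,"x":0,"y":0,"z":0,"rx":0,"ry":0,"rz":0},
    {"jaw":0,"x":0,"y":0,"z":0,"rx":0,"ry":0,"rz":0},
    {"jaw":0,"x":0,"y":0,"z":0,"rx":0,"ry":0,"rz":0},
    {"jaw":0,"x":0,"y":0,"z":-1,"rx":0,"ry":0,"rz":0},
    {"jaw":0,"x":0,"y":0,"z":-3,"rx":0,"ry":0,"rz":0},
    {"jaw":0,"x":0,"y":0,"z":-4,"rx":0,"ry":0,"rz":0},
    {"jaw":0,"x":0,"y":0,"z":-4,"rx":0,"ry":0,"rz":0},
    {"jaw":0,"x":0,"y":0,"z":-4,"rx":0,"ry":0,"rz":0},
    {"jaw":0,"x":0,"y":0,"z":-4,"rx":0,"ry":0,"rz":0},
    {"jaw":0,"x":0,"y":0,"z":0,"rx":0,"ry":0,"rz":0}
  ]
}}

```text
time_s: 6.63
ee_pos: [0.4351, 0.0853, 0.2196]
eef_rot: [-3.141, -0.013, 0.0]
ft_force: [1.6, 0.2, 0.9]
opening: 0.0856
grasp_force: 0.0
```

```bash
python3 w.py .431 .085 .027,.034,.04 .007,.0115,.06; ls pics
```

```text
tcp [0.43513353 0.08530412 0.21960292] [-3.14099937e+00 -1.28283323e-02  3.95260268e-06] t 6.6333 q [0.04 0.14 1.85 0.   1.14 1.61]
.027,.034,.04 281 hull fit (array([0.43116665, 0.08508505, 0.02657753]), np.float64(0.00011860709000721323)) z 0.0296 bbox [0.4051 0.0586] [0.4577 0.1111]
.007,.0115,.06 834 hull fit (array([0.43038684, 0.08505578, 0.04512762]), np.float64(0.00017064402349250413)) z 0.0076 bbox [0.3857 0.0399] [0.4748 0.1299]
crop1.png
scene0.png
side0.png
side1.png
w1.65.png
w1.png
w3.53.png
w6.63.png
```

Shallow basket is centred in the dish with its rim at the right height. Now over the deep basket.

Emit:
{"method": "apply_moves", "body": {
  "targets": [
    {"jaw":0,"x":1.7,"y":3.07,"z":0,"rx":0,"ry":0,"rz":0},
    {"jaw":0,"x":1.7,"y":3.07,"z":0,"rx":0,"ry":0,"rz":0},
    {"jaw":0,"x":1.7,"y":3.07,"z":0,"rx":0,"ry":0,"rz":0},
    {"jaw":0,"x":1.7,"y":3.07,"z":0,"rx":0,"ry":0,"rz":0},
    {"jaw":0,"x":1.7,"y":3.07,"z":0,"rx":0,"ry":0,"rz":0},
    {"jaw":0,"x":1.7,"y":3.07,"z":0,"rx":0,"ry":0,"rz":0},
    {"jaw":0,"x":1.7,"y":3.07,"z":0,"rx":0,"ry":0,"rz":0},
    {"jaw":0,"x":1.7,"y":3.07,"z":0,"rx":0,"ry":0,"rz":0},
    {"jaw":0,"x":1.7,"y":3.07,"z":0,"rx":0,"ry":0,"rz":0},
    {"jaw":0,"x":1.7,"y":3.07,"z":0,"rx":0,"ry":0,"rz":0},
    {"jaw":0,"x":1.7,"y":3.07,"z":0,"rx":0,"ry":0,"rz":0},
    {"jaw":0,"x":1.7,"y":3.07,"z":0,"rx":0,"ry":0,"rz":0},
    {"jaw":0,"x":0,"y":0,"z":0,"rx":0,"ry":0,"rz":0},
    {"jaw":0,"x":0,"y":0,"z":0,"rx":0,"ry":0,"rz":0},
    {"jaw":0,"x":0,"y":0,"z":0,"rx":0,"ry":0,"rz":0}
  ]
}}

```text
time_s: 7.93
ee_pos: [0.6331, -0.2825, 0.2105]
eef_rot: [-3.139, 0.003, -0.001]
ft_force: [-0.0, 0.5, 0.4]
opening: 0.0854
grasp_force: 0.0
```

```bash
python3 w.py .637 -.283 .037,.046,.04
```

```text
tcp [ 0.6331499  -0.28254094  0.2104885 ] [-3.13918682e+00  3.19357628e-03 -6.38785330e-04] t 7.9333 q [-0.52  0.51  1.31  0.    1.32  1.05]
.037,.046,.04 339 hull fit (array([ 0.63644466, -0.28341731,  0.02655126]), np.float64(9.542529745715927e-05)) z 0.0404 bbox [ 0.6104 -0.3095] [ 0.6629 -0.257 ]
```

Emit:
{"method": "apply_moves", "body": {
  "targets": [
    {"jaw":0,"x":0.33,"y":0.09,"z":4,"rx":0,"ry":0,"rz":0},
    {"jaw":0,"x":0,"y":0,"z":4,"rx":0,"ry":0,"rz":0},
    {"jaw":0,"x":0,"y":0,"z":4,"rx":0,"ry":0,"rz":0},
    {"jaw":0,"x":0,"y":0,"z":3,"rx":0,"ry":0,"rz":0},
    {"jaw":0,"x":0,"y":0,"z":2,"rx":0,"ry":0,"rz":0},
    {"jaw":0,"x":0,"y":0,"z":1.2,"rx":0,"ry":0,"rz":0},
    {"jaw":0,"x":0,"y":0,"z":0.8,"rx":0,"ry":0,"rz":0},
    {"jaw":0,"x":0,"y":0,"z":0,"rx":0,"ry":0,"rz":0},
    {"jaw":0.2,"x":0,"y":0,"z":0,"rx":0,"ry":0,"rz":0},
    {"jaw":0.3,"x":0,"y":0,"z":0,"rx":0,"ry":0,"rz":0},
    {"jaw":0.45,"x":0,"y":0,"z":0,"rx":0,"ry":0,"rz":0},
    {"jaw":0.45,"x":0,"y":0,"z":0,"rx":0,"ry":0,"rz":0},
    {"jaw":0.45,"x":0,"y":0,"z":0,"rx":0,"ry":0,"rz":0},
    {"jaw":0.45,"x":0,"y":0,"z":0,"rx":0,"ry":0,"rz":0}
  ],
  "grip_force": 40
}}

```text
time_s: 9.15
ee_pos: [0.639, -0.285, 0.025]
eef_rot: [3.14, -0.003, -0.0]
ft_force: [-1.3, 0.7, 6.2]
opening: 0.0529
grasp_force: 41.3
```

```bash
sleep 0
```

Emit:
{"method": "apply_moves", "body": {
  "targets": [
    {"jaw":0.45,"x":0,"y":0,"z":-0.5,"rx":0,"ry":0,"rz":0},
    {"jaw":0.45,"x":0,"y":0,"z":-1.5,"rx":0,"ry":0,"rz":0},
    {"jaw":0.45,"x":0,"y":0,"z":-3,"rx":0,"ry":0,"rz":0},
    {"jaw":0.45,"x":0,"y":0,"z":-3,"rx":0,"ry":0,"rz":0},
    {"jaw":0.45,"x":0,"y":0,"z":-2,"rx":0,"ry":0,"rz":0},
    {"jaw":0.45,"x":0,"y":0,"z":0,"rx":0,"ry":0,"rz":0},
    {"jaw":0.45,"x":0,"y":0,"z":0,"rx":0,"ry":0,"rz":0},
    {"jaw":0.45,"x":0,"y":0,"z":0,"rx":0,"ry":0,"rz":0}
  ]
}}

```text
time_s: 9.82
ee_pos: [0.6371, -0.2841, 0.1223]
eef_rot: [-3.141, 0.001, -0.0]
ft_force: [0.3, -0.2, -1.1]
opening: 0.0529
grasp_force: 42.2
```

Run:
```python
from h import *
for i in range(3):
    d=cam('side');s=robot.get_state();print(s['ee_pos'],s['ft_force'].round(1))
P=d['P'];Q=P[np.isfinite(P).all(-1)];q=Q[(np.hypot(Q[:,0]-s['ee_pos'][0],Q[:,1]-s['ee_pos'][1])<.045)&(Q[:,2]>.05)&(Q[:,2]<.16)]
print(q.min(0),q.max(0),np.sort(q[:,2])[:20].round(4))
```

```text
[ 0.63668193 -0.28381715  0.1214041 ] [-0.4  0.6 -0.5]
[ 0.63654295 -0.28368297  0.12096891] [ 0.1  0.3 -0.7]
[ 0.63659282 -0.28374139  0.12085953] [-0.7  0.6 -2. ]
[ 0.60830928 -0.32066007  0.09529823] [ 0.66172967 -0.23960512  0.15997838] [0.0953 0.0957 0.0957 0.0965 0.0966 0.0966 0.0969 0.0969 0.0969 0.0971
 0.0975 0.0975 0.0978 0.0979 0.0983 0.0984 0.0985 0.0986 0.0987 0.0988]
```

Emit:
{"method": "apply_moves", "body": {
  "targets": [
    {"jaw":0.45,"x":-2.2,"y":-0.3,"z":0,"rx":0,"ry":0,"rz":0},
    {"jaw":0.45,"x":-2.2,"y":-0.3,"z":0,"rx":0,"ry":0,"rz":0},
    {"jaw":0.45,"x":-2.2,"y":-0.3,"z":0,"rx":0,"ry":0,"rz":0},
    {"jaw":0.45,"x":-2.2,"y":-0.3,"z":0,"rx":0,"ry":0,"rz":0},
    {"jaw":0.45,"x":-2.2,"y":-0.3,"z":0,"rx":0,"ry":0,"rz":0},
    {"jaw":0.45,"x":-2.2,"y":-0.3,"z":0,"rx":0,"ry":0,"rz":0},
    {"jaw":0.45,"x":-2.2,"y":-0.3,"z":0,"rx":0,"ry":0,"rz":0},
    {"jaw":0.45,"x":-2.2,"y":-0.27,"z":0,"rx":0,"ry":0,"rz":0},
    {"jaw":0.45,"x":0,"y":0,"z":0,"rx":0,"ry":0,"rz":0},
    {"jaw":0.45,"x":0,"y":0,"z":0,"rx":0,"ry":0,"rz":0},
    {"jaw":0.45,"x":0,"y":0,"z":2,"rx":0,"ry":0,"rz":0},
    {"jaw":0.45,"x":0,"y":0,"z":0.5,"rx":0,"ry":0,"rz":0},
    {"jaw":0.45,"x":0,"y":0,"z":0,"rx":0,"ry":0,"rz":0},
    {"jaw":0.45,"x":0,"y":0,"z":0,"rx":0,"ry":0,"rz":0},
    {"jaw":0.45,"x":0,"y":0,"z":0,"rx":0,"ry":0,"rz":0},
    {"jaw":0.45,"x":0,"y":0,"z":0,"rx":0,"ry":0,"rz":0}
  ]
}}

```text
time_s: 11.3
ee_pos: [0.4623, -0.2609, 0.098]
eef_rot: [3.141, -0.001, -0.0]
ft_force: [-0.1, 0.2, -0.7]
opening: 0.0525
grasp_force: 42.3
```

```bash
python3 w.py .461 -.2600 .033,.039,.06 ; ls -t pics|head -1
```

```text
tcp [ 0.46234997 -0.26088033  0.09797628] [ 3.14113451e+00 -7.65493148e-04 -1.07162360e-05] t 11.3 q [-0.64  0.42  1.8   0.    0.91  0.93]
.033,.039,.06 3913 hull fit (array([ 0.46122025, -0.26002502,  0.04718855]), np.float64(0.00017494791301794765)) z 0.0346 bbox [ 0.4351 -0.3078] [ 0.5082 -0.2124]
w11.30.png
```

Emit:
{"method": "apply_moves", "body": {
  "targets": [
    {"jaw":0.45,"x":-0.1,"y":-0.09,"z":1.5,"rx":0,"ry":0,"rz":0},
    {"jaw":0.45,"x":0,"y":0,"z":1.5,"rx":0,"ry":0,"rz":0},
    {"jaw":0.45,"x":0,"y":0,"z":0.9,"rx":0,"ry":0,"rz":0},
    {"jaw":0.45,"x":0,"y":0,"z":0.3,"rx":0,"ry":0,"rz":0},
    {"jaw":0.45,"x":0,"y":0,"z":0,"rx":0,"ry":0,"rz":0},
    {"jaw":0.45,"x":0,"y":0,"z":0,"rx":0,"ry":0,"rz":0},
    {"jaw":0.45,"x":0,"y":0,"z":0,"rx":0,"ry":0,"rz":0}
  ]
}}

```text
time_s: 11.93
ee_pos: [0.4612, -0.26, 0.0561]
eef_rot: [3.141, -0.001, -0.0]
ft_force: [0.4, 0.6, -1.1]
opening: 0.0529
grasp_force: 42.3
```

Emit:
{"method": "apply_moves", "body": {
  "targets": [
    {"jaw":0.45,"x":0,"y":0,"z":0.2,"rx":0,"ry":0,"rz":0},
    {"jaw":0.45,"x":0,"y":0,"z":0.15,"rx":0,"ry":0,"rz":0},
    {"jaw":0.45,"x":0,"y":0,"z":0,"rx":0,"ry":0,"rz":0},
    {"jaw":0.45,"x":0,"y":0,"z":0,"rx":0,"ry":0,"rz":0}
  ]
}}

```text
time_s: 12.27
ee_pos: [0.4612, -0.2601, 0.0529]
eef_rot: [3.141, -0.001, -0.0]
ft_force: [-1.5, 1.0, 6.8]
opening: 0.0532
grasp_force: 43.0
```

Emit:
{"method": "apply_moves", "body": {
  "targets": [
    {"jaw":0.45,"x":0,"y":0,"z":-0.03,"rx":0,"ry":0,"rz":0},
    {"jaw":0.3,"x":0,"y":0,"z":0,"rx":0,"ry":0,"rz":0},
    {"jaw":0.2,"x":0,"y":0,"z":0,"rx":0,"ry":0,"rz":0},
    {"jaw":0,"x":0,"y":0,"z":0,"rx":0,"ry":0,"rz":0},
    {"jaw":0,"x":0,"y":0,"z":0,"rx":0,"ry":0,"rz":0},
    {"jaw":0,"x":0,"y":0,"z":-1,"rx":0,"ry":0,"rz":0},
    {"jaw":0,"x":0,"y":0,"z":-3,"rx":0,"ry":0,"rz":0},
    {"jaw":0,"x":0,"y":0,"z":-4,"rx":0,"ry":0,"rz":0},
    {"jaw":0,"x":0,"y":0,"z":-4,"rx":0,"ry":0,"rz":0},
    {"jaw":0,"x":0,"y":0,"z":-4,"rx":0,"ry":0,"rz":0},
    {"jaw":0,"x":0,"y":0,"z":-2,"rx":0,"ry":0,"rz":0},
    {"jaw":0,"x":0,"y":0,"z":0,"rx":0,"ry":0,"rz":0},
    {"jaw":0,"x":0,"y":0,"z":0,"rx":0,"ry":0,"rz":0},
    {"jaw":0,"x":0,"y":0,"z":0,"rx":0,"ry":0,"rz":0}
  ]
}}

```text
time_s: 13.43
ee_pos: [0.46, -0.2592, 0.2319]
eef_rot: [-3.141, 0.001, -0.0]
ft_force: [-0.8, -1.0, -0.6]
opening: 0.0854
grasp_force: 0.0
```

```bash
python3 w.py .461 -.2600 .033,.039,.06 .065,.073,.04
```

```text
tcp [ 0.46003372 -0.25917543  0.23187618] [-3.14083187e+00  8.59181190e-04 -2.06117475e-04] t 13.4333 q [-0.64  0.26  1.66  0.    1.22  0.93]
.033,.039,.06 2184 hull fit (array([ 0.46068778, -0.2598934 ,  0.0472916 ]), np.float64(0.00017158711742331148)) z 0.0346 bbox [ 0.4137 -0.3067] [ 0.5078 -0.2127]
.065,.073,.04 338 hull fit (array([ 0.45855419, -0.25983857,  0.02658492]), np.float64(0.00010067463618406575)) z 0.0684 bbox [ 0.4321 -0.286 ] [ 0.4851 -0.2332]
```

Deep basket is seated with its rim at 70 mm, centred at (0.4586,-0.2598). Next the ring.

Emit:
{"method": "apply_moves", "body": {
  "targets": [
    {"jaw":0,"x":2.09,"y":-2.26,"z":0,"rx":0,"ry":0,"rz":0},
    {"jaw":0,"x":2.09,"y":-2.26,"z":0,"rx":0,"ry":0,"rz":0},
    {"jaw":0,"x":2.09,"y":-2.26,"z":0,"rx":0,"ry":0,"rz":0},
    {"jaw":0,"x":2.09,"y":-2.26,"z":0,"rx":0,"ry":0,"rz":0},
    {"jaw":0,"x":2.09,"y":-2.26,"z":0,"rx":0,"ry":0,"rz":0},
    {"jaw":0,"x":2.09,"y":-2.26,"z":0,"rx":0,"ry":0,"rz":0},
    {"jaw":0,"x":2.09,"y":-2.26,"z":0,"rx":0,"ry":0,"rz":0},
    {"jaw":0,"x":2.09,"y":-2.26,"z":0,"rx":0,"ry":0,"rz":0},
    {"jaw":0,"x":0,"y":0,"z":0,"rx":0,"ry":0,"rz":0},
    {"jaw":0,"x":0,"y":0,"z":0,"rx":0,"ry":0,"rz":0},
    {"jaw":0,"x":0,"y":0,"z":0,"rx":0,"ry":0,"rz":0},
    {"jaw":0,"x":0,"y":0,"z":0,"rx":0,"ry":0,"rz":0}
  ]
}}

```text
time_s: 14.48
ee_pos: [0.6266, -0.0796, 0.2312]
eef_rot: [-3.141, 0.003, -0.001]
ft_force: [-0.4, -0.2, 0.1]
opening: 0.0854
grasp_force: 0.0
```

```bash
python3 w.py .627 -.078 .029,.037,.045 .0035,.033,.05; ls -t pics|head -1; cp pics/$(ls -t pics|head -1) pics/ring.png
```

```text
tcp [ 0.62658444 -0.0796258   0.2312417 ] [-3.14135733e+00  2.54637518e-03 -9.68720286e-04] t 14.4833 q [-0.24  0.41  1.44 -0.    1.3   1.34]
.029,.037,.045 646 hull fit (array([ 0.62613828, -0.08104811,  0.02989611]), np.float64(0.0001021787727867457)) z 0.0333 bbox [ 0.5962 -0.1108] [ 0.6559 -0.0509]
.0035,.033,.05 691 hull fit (array([ 0.62780942, -0.08077289,  0.0313837 ]), np.float64(0.0003597931446419414)) z 0.0224 bbox [ 0.5962 -0.1129] [ 0.6587 -0.0486]
w14.48.png
```

View pics/ring.png

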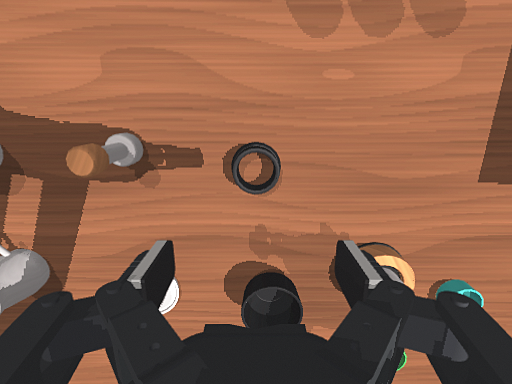

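The ring is at (256,167) upright, with the collar on top, and nothing is near it.

Emit:
{"method": "apply_moves", "body": {
  "targets": [
    {"jaw":0,"x":-0.05,"y":0.14,"z":4,"rx":0,"ry":0,"rz":0},
    {"jaw":0,"x":0,"y":0,"z":4,"rx":0,"ry":0,"rz":0},
    {"jaw":0,"x":0,"y":0,"z":4,"rx":0,"ry":0,"rz":0},
    {"jaw":0,"x":0,"y":0,"z":4,"rx":0,"ry":0,"rz":0},
    {"jaw":0,"x":0,"y":0,"z":3,"rx":0,"ry":0,"rz":0},
    {"jaw":0,"x":0,"y":0,"z":2,"rx":0,"ry":0,"rz":0},
    {"jaw":0,"x":0,"y":0,"z":1,"rx":0,"ry":0,"rz":0},
    {"jaw":0,"x":0,"y":0,"z":0,"rx":0,"ry":0,"rz":0},
    {"jaw":0,"x":0,"y":0,"z":0,"rx":0,"ry":0,"rz":0},
    {"jaw":0,"x":0,"y":0,"z":0,"rx":0,"ry":0,"rz":0}
  ],
  "grip_force": 40
}}

```text
time_s: 15.37
ee_pos: [0.6287, -0.081, 0.0141]
eef_rot: [3.141, -0.003, -0.001]
ft_force: [0.6, -0.3, -0.3]
opening: 0.0854
grasp_force: 0.0
```

Emit:
{"method": "apply_moves", "body": {
  "targets": [
    {"jaw":0.1,"x":0,"y":0,"z":0.2,"rx":0,"ry":0,"rz":0},
    {"jaw":0.2,"x":0,"y":0,"z":0,"rx":0,"ry":0,"rz":0},
    {"jaw":0.3,"x":0,"y":0,"z":0,"rx":0,"ry":0,"rz":0},
    {"jaw":0.4,"x":0,"y":0,"z":0,"rx":0,"ry":0,"rz":0},
    {"jaw":0.4,"x":0,"y":0,"z":0,"rx":0,"ry":0,"rz":0},
    {"jaw":0.4,"x":0,"y":0,"z":0,"rx":0,"ry":0,"rz":0},
    {"jaw":0.4,"x":0,"y":0,"z":0,"rx":0,"ry":0,"rz":0}
  ]
}}

```text
time_s: 15.95
ee_pos: [0.6283, -0.0803, 0.012]
eef_rot: [3.141, -0.002, -0.0]
ft_force: [-2.1, 1.2, 7.8]
opening: 0.0594
grasp_force: 41.2
```

Emit:
{"method": "apply_moves", "body": {
  "targets": [
    {"jaw":0.4,"x":0,"y":0,"z":-0.5,"rx":0,"ry":0,"rz":0},
    {"jaw":0.4,"x":0,"y":0,"z":-1.5,"rx":0,"ry":0,"rz":0},
    {"jaw":0.4,"x":0,"y":0,"z":-3,"rx":0,"ry":0,"rz":0},
    {"jaw":0.4,"x":0,"y":0,"z":-3,"rx":0,"ry":0,"rz":0},
    {"jaw":0.4,"x":0,"y":0,"z":-3,"rx":0,"ry":0,"rz":0},
    {"jaw":0.4,"x":0,"y":0,"z":-3,"rx":0,"ry":0,"rz":0},
    {"jaw":0.4,"x":-2.09,"y":2.23,"z":0,"rx":0,"ry":0,"rz":0},
    {"jaw":0.4,"x":-2.09,"y":2.23,"z":0,"rx":0,"ry":0,"rz":0},
    {"jaw":0.4,"x":-2.09,"y":2.23,"z":0,"rx":0,"ry":0,"rz":0},
    {"jaw":0.4,"x":-2.09,"y":2.23,"z":0,"rx":0,"ry":0,"rz":0},
    {"jaw":0.4,"x":-2.09,"y":2.23,"z":0,"rx":0,"ry":0,"rz":0},
    {"jaw":0.4,"x":-2.09,"y":2.23,"z":0,"rx":0,"ry":0,"rz":0},
    {"jaw":0.4,"x":-2.09,"y":2.23,"z":0,"rx":0,"ry":0,"rz":0},
    {"jaw":0.4,"x":-2.09,"y":2.23,"z":0,"rx":0,"ry":0,"rz":0},
    {"jaw":0.4,"x":0,"y":0,"z":0,"rx":0,"ry":0,"rz":0},
    {"jaw":0.4,"x":0,"y":0,"z":0,"rx":0,"ry":0,"rz":0},
    {"jaw":0.4,"x":0,"y":0,"z":0,"rx":0,"ry":0,"rz":0},
    {"jaw":0.4,"x":0,"y":0,"z":0,"rx":0,"ry":0,"rz":0}
  ]
}}

```text
time_s: 17.45
ee_pos: [0.4609, -0.2581, 0.1505]
eef_rot: [-3.141, -0.001, 0.0]
ft_force: [-0.7, 0.6, -0.5]
opening: 0.0598
grasp_force: 43.5
```

```bash
cat > held.py <<'E'
from h import *
s=robot.get_state();t=s['ee_pos'];print('tcp',t,s['eef_rot'])
for n in('scene','side'):
    d=cam(n);P=d['P'];Q=P[np.isfinite(P).all(-1)]
    q=Q[(np.hypot(*(Q[:,:2]-t[:2]).T)<.05)&(Q[:,2]>.08)&(Q[:,2]<t[2]+.03)]
    for k in np.arange(-.03,.03,.004):
        b=q[(q[:,2]-t[2]>k)&(q[:,2]-t[2]<k+.004)]
        if len(b): print(n,round(k,3),len(b),b[:,0].min().round(4),b[:,0].max().round(4),b[:,1].min().round(4),b[:,1].max().round(4))
    cv2.imwrite(f"pics/{n}{s['time_s']:.2f}.png",d['frame'])
d=cam('wrist');cv2.imwrite('pics/wheld.png',d['frame'])
Q=d['P'][np.isfinite(d['P']).all(-1)]
for lo,hi in((.033,.039),(.065,.073)):
    q=Q[(Q[:,2]>lo)&(Q[:,2]<hi)&(np.hypot(Q[:,0]-.4605,Q[:,1]+.26)<.055)]
    if len(q)>5: print(len(q),fit(cv2.convexHull(q[:,:2].astype(np.float32))[:,0]))
E
python3 held.py
```

```text
tcp [ 0.4609115  -0.25806992  0.15050859] [-3.14143471e+00 -6.14501453e-04  4.49676891e-04]
scene -0.014 20 0.4383 0.4924 -0.2898 -0.2269
scene -0.01 87 0.43 0.4925 -0.291 -0.2303
scene -0.006 92 0.4327 0.4904 -0.2907 -0.2293
scene -0.002 59 0.4341 0.4909 -0.2881 -0.2313
scene 0.002 74 0.4339 0.4899 -0.293 -0.2306
scene 0.006 75 0.4334 0.4896 -0.2938 -0.2184
scene 0.01 91 0.4322 0.4887 -0.298 -0.2156
scene 0.014 99 0.4334 0.49 -0.2998 -0.2155
scene 0.018 131 0.4328 0.4894 -0.3008 -0.2159
scene 0.022 101 0.4303 0.49 -0.3006 -0.2154
scene 0.026 37 0.4481 0.4724 -0.3006 -0.2152
side -0.014 23 0.4286 0.4918 -0.2551 -0.225
side -0.01 46 0.4288 0.4926 -0.2607 -0.2224
side -0.006 43 0.4311 0.4905 -0.2675 -0.2226
side -0.002 33 0.4339 0.487 -0.2504 -0.2269
side 0.002 26 0.4339 0.4872 -0.2803 -0.2219
side 0.006 30 0.4321 0.4874 -0.2808 -0.2198
side 0.01 43 0.4323 0.4874 -0.282 -0.2158
side 0.014 51 0.4321 0.4872 -0.2809 -0.2132
side 0.018 56 0.4322 0.4876 -0.2823 -0.2135
side 0.022 40 0.4329 0.4883 -0.2911 -0.2126
side 0.026 19 0.4533 0.4754 -0.2257 -0.212
2640 (array([ 0.46088455, -0.25990893,  0.04741015]), np.float64(0.00013369389131233367))
379 (array([ 0.45877259, -0.259918  ,  0.02662613]), np.float64(7.601144773727343e-05))
```

View pics/wheld.png

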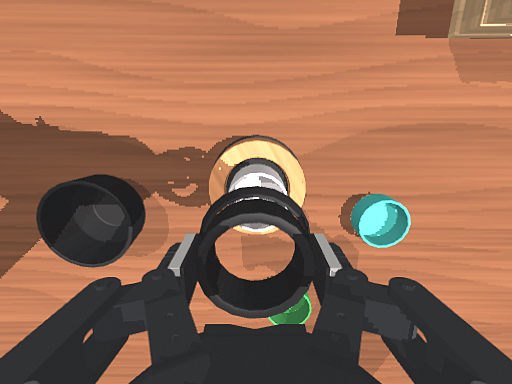

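The ring is held level at (255,250), and the seated basket shows behind it at (258,190). Measure the ring with the same camera.

```bash
python3 w.py .4605 -.2585 .168,.1745,.034 .171,.1745,.034 .164,.180,.0325
python3 - <<'E'
import numpy as np
P=np.load('w.npz')['p'];Q=P[np.isfinite(P).all(-1)]
q=Q[(np.hypot(Q[:,0]-.4605,Q[:,1]+.2585)<.034)&(Q[:,2]>.13)&(Q[:,2]<.19)]
print(np.histogram(q[:,2],np.arange(.13,.192,.003)))
E
```

```text
tcp [ 0.46085955 -0.25789058  0.15028672] [-3.14138603e+00 -9.11679576e-05  1.34495274e-03] t 17.6 q [-0.64  0.35  1.76  0.    1.03  0.93]
.168,.1745,.034 4246 hull fit (array([ 0.45908963, -0.25771037,  0.03053214]), np.float64(0.00038288540763897934)) z 0.1712 bbox [ 0.4286 -0.2904] [ 0.4894 -0.2266]
.171,.1745,.034 2533 hull fit (array([ 0.45960672, -0.25784586,  0.03032308]), np.float64(0.0004785066579955054)) z 0.1716 bbox [ 0.4296 -0.2902] [ 0.4894 -0.2267]
.164,.180,.0325 5314 hull fit (array([ 0.45924738, -0.25803367,  0.03079058]), np.float64(0.0006532143691263276)) z 0.1711 bbox [ 0.4286 -0.2889] [ 0.4894 -0.2277]
(array([   0,    0,  145,  400,  497,  615,  419,  434,  497,  545,  593,
        630,  693, 3421,  594,  165,  166,  184,  199,  202]), array([0.13 , 0.133, 0.136, 0.139, 0.142, 0.145, 0.148, 0.151, 0.154,
       0.157, 0.16 , 0.163, 0.166, 0.169, 0.172, 0.175, 0.178, 0.181,
       0.184, 0.187, 0.19 ]))
```

Emit:
{"method": "apply_moves", "body": {
  "targets": [
    {"jaw":0.4,"x":-0.06,"y":0.2,"z":2,"rx":0,"ry":0,"rz":0},
    {"jaw":0.4,"x":0,"y":0,"z":2,"rx":0,"ry":0,"rz":0},
    {"jaw":0.4,"x":0,"y":0,"z":1.2,"rx":0,"ry":0,"rz":0},
    {"jaw":0.4,"x":0,"y":0,"z":0,"rx":0,"ry":0,"rz":0},
    {"jaw":0.4,"x":0,"y":0,"z":0,"rx":0,"ry":0,"rz":0},
    {"jaw":0.4,"x":0,"y":0,"z":0.5,"rx":0,"ry":0,"rz":0},
    {"jaw":0.4,"x":0,"y":0,"z":0.5,"rx":0,"ry":0,"rz":0},
    {"jaw":0.4,"x":0,"y":0,"z":0.4,"rx":0,"ry":0,"rz":0},
    {"jaw":0.4,"x":0,"y":0,"z":0.3,"rx":0,"ry":0,"rz":0},
    {"jaw":0.4,"x":0,"y":0,"z":0,"rx":0,"ry":0,"rz":0},
    {"jaw":0.4,"x":0,"y":0,"z":0,"rx":0,"ry":0,"rz":0},
    {"jaw":0.4,"x":0,"y":0,"z":0,"rx":0,"ry":0,"rz":0}
  ]
}}

```text
time_s: 18.65
ee_pos: [0.4597, -0.2607, 0.0814]
eef_rot: [-3.142, -0.0, -0.0]
ft_force: [-0.5, -0.4, -0.4]
opening: 0.0595
grasp_force: 43.5
```

Emit:
{"method": "apply_moves", "body": {
  "targets": [
    {"jaw":0.4,"x":0,"y":0,"z":0.3,"rx":0,"ry":0,"rz":0},
    {"jaw":0.4,"x":0,"y":0,"z":0.2,"rx":0,"ry":0,"rz":0},
    {"jaw":0.4,"x":0,"y":0,"z":0,"rx":0,"ry":0,"rz":0},
    {"jaw":0.4,"x":0,"y":0,"z":0,"rx":0,"ry":0,"rz":0}
  ]
}}

```text
time_s: 18.98
ee_pos: [0.4594, -0.2606, 0.0761]
eef_rot: [-3.141, 0.0, -0.0]
ft_force: [0.3, -0.2, -0.5]
opening: 0.0593
grasp_force: 43.5
```

Emit:
{"method": "apply_moves", "body": {
  "targets": [
    {"jaw":0.4,"x":0,"y":0,"z":0.15,"rx":0,"ry":0,"rz":0},
    {"jaw":0.4,"x":0,"y":0,"z":0.15,"rx":0,"ry":0,"rz":0},
    {"jaw":0.4,"x":0,"y":0,"z":0,"rx":0,"ry":0,"rz":0},
    {"jaw":0.4,"x":0,"y":0,"z":0,"rx":0,"ry":0,"rz":0}
  ]
}}

```text
time_s: 19.32
ee_pos: [0.4597, -0.2607, 0.0733]
eef_rot: [-3.142, -0.0, -0.0]
ft_force: [0.5, 0.2, -1.4]
opening: 0.0594
grasp_force: 43.5
```

Emit:
{"method": "apply_moves", "body": {
  "targets": [
    {"jaw":0.4,"x":0,"y":0,"z":0.15,"rx":0,"ry":0,"rz":0},
    {"jaw":0.4,"x":0,"y":0,"z":0,"rx":0,"ry":0,"rz":0},
    {"jaw":0.4,"x":0,"y":0,"z":0,"rx":0,"ry":0,"rz":0}
  ]
}}

```text
time_s: 19.57
ee_pos: [0.4597, -0.2608, 0.0731]
eef_rot: [3.141, -0.0, -0.0]
ft_force: [-3.6, 1.7, 14.0]
opening: 0.0597
grasp_force: 44.6
```

Seated at the expected height. Release and rise.

Emit:
{"method": "apply_moves", "body": {
  "targets": [
    {"jaw":0.4,"x":0,"y":0,"z":-0.1,"rx":0,"ry":0,"rz":0},
    {"jaw":0.3,"x":0,"y":0,"z":0,"rx":0,"ry":0,"rz":0},
    {"jaw":0.2,"x":0,"y":0,"z":0,"rx":0,"ry":0,"rz":0},
    {"jaw":0,"x":0,"y":0,"z":0,"rx":0,"ry":0,"rz":0},
    {"jaw":0,"x":0,"y":0,"z":0,"rx":0,"ry":0,"rz":0},
    {"jaw":0,"x":0,"y":0,"z":-1,"rx":0,"ry":0,"rz":0},
    {"jaw":0,"x":0,"y":0,"z":-3,"rx":0,"ry":0,"rz":0},
    {"jaw":0,"x":0,"y":0,"z":-4,"rx":0,"ry":0,"rz":0},
    {"jaw":0,"x":0,"y":0,"z":-4,"rx":0,"ry":0,"rz":0},
    {"jaw":0,"x":0,"y":0,"z":-4,"rx":0,"ry":0,"rz":0},
    {"jaw":0,"x":0,"y":0,"z":-2,"rx":0,"ry":0,"rz":0},
    {"jaw":0,"x":0,"y":0,"z":0,"rx":0,"ry":0,"rz":0},
    {"jaw":0,"x":0,"y":0,"z":0,"rx":0,"ry":0,"rz":0},
    {"jaw":0,"x":0,"y":0,"z":0,"rx":0,"ry":0,"rz":0}
  ]
}}

```text
time_s: 20.73
ee_pos: [0.459, -0.2602, 0.2523]
eef_rot: [-3.141, 0.001, -0.0]
ft_force: [0.0, -0.4, -0.3]
opening: 0.0852
grasp_force: 0.0
```

```bash
python3 w.py .459 -.2600 .033,.039,.06 .090,.099,.04; cp pics/$(ls -t pics|head -1) pics/seated.png
python3 - <<'E'
from h import *
P=np.load('w.npz')['p'];Q=P[np.isfinite(P).all(-1)]
q=Q[(np.hypot(Q[:,0]-.459,Q[:,1]+.26)<.034)&(Q[:,2]>.090)&(Q[:,2]<.1)]
A=np.c_[q[:,:2]-q[:,:2].mean(0),np.ones(len(q))];c=np.linalg.lstsq(A,q[:,2],rcond=None)[0];print('tilt',c)
# inner edge
for f in('scene',):
    d=cam(f);cv2.imwrite('pics/sc2.png',cv2.resize(d['frame'][200:300,130:260],None,fx=4,fy=4))
    P=d['P'];Q=P[np.isfinite(P).all(-1)];q=Q[(np.hypot(Q[:,0]-.653,Q[:,1]-.092)<.06)]
    for lo,hi in((.004,.024),(.082,.105)):
        b=q[(q[:,2]>lo)&(q[:,2]<hi)];print('tamper',len(b),b.min(0),b.max(0))
E
```

```text
tcp [ 0.45896646 -0.26020287  0.2523083 ] [-3.14080643e+00  9.22912215e-04 -2.02072644e-04] t 20.7333 q [-0.65  0.24  1.64  0.    1.27  0.92]
.033,.039,.06 1406 hull fit (array([ 0.46063932, -0.25992645,  0.04738284]), np.float64(0.00010870913803641413)) z 0.0346 bbox [ 0.4261 -0.3074] [ 0.5078 -0.2125]
.090,.099,.04 822 hull fit (array([ 0.45764839, -0.26064593,  0.02989181]), np.float64(0.00013888301533444142)) z 0.0941 bbox [ 0.4276 -0.29  ] [ 0.4874 -0.231 ]
tilt [ 0.0065856  -0.00060867  0.09402576]
tamper 124 [0.60899845 0.05252231 0.00428054] [0.67885156 0.1143309  0.0239502 ]
tamper 112 [0.63770286 0.07597497 0.08251701] [0.66742641 0.0985033  0.10498874]
```

View pics/seated.png

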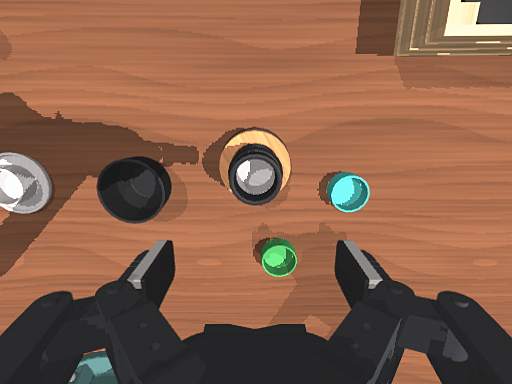

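The ring sits level on the basket at (256,172), its top at 96 mm. Now the tamper.

Emit:
{"method": "apply_moves", "body": {
  "targets": [
    {"jaw":0,"x":1.755,"y":-3.19,"z":0,"rx":0,"ry":0,"rz":0},
    {"jaw":0,"x":1.755,"y":-3.19,"z":0,"rx":0,"ry":0,"rz":0},
    {"jaw":0,"x":1.755,"y":-3.19,"z":0,"rx":0,"ry":0,"rz":0},
    {"jaw":0,"x":1.755,"y":-3.19,"z":0,"rx":0,"ry":0,"rz":0},
    {"jaw":0,"x":1.755,"y":-3.19,"z":0,"rx":0,"ry":0,"rz":0},
    {"jaw":0,"x":1.755,"y":-3.19,"z":0,"rx":0,"ry":0,"rz":0},
    {"jaw":0,"x":1.755,"y":-3.19,"z":0,"rx":0,"ry":0,"rz":0},
    {"jaw":0,"x":1.755,"y":-3.19,"z":0,"rx":0,"ry":0,"rz":0},
    {"jaw":0,"x":1.755,"y":-3.19,"z":0,"rx":0,"ry":0,"rz":0},
    {"jaw":0,"x":1.755,"y":-3.19,"z":0,"rx":0,"ry":0,"rz":0},
    {"jaw":0,"x":1.755,"y":-3.19,"z":0,"rx":0,"ry":0,"rz":0},
    {"jaw":0,"x":0,"y":0,"z":0,"rx":0,"ry":0,"rz":0},
    {"jaw":0,"x":0,"y":0,"z":0,"rx":0,"ry":0,"rz":0},
    {"jaw":0,"x":0,"y":0,"z":0,"rx":0,"ry":0,"rz":0},
    {"jaw":0,"x":0,"y":0,"z":0,"rx":0,"ry":0,"rz":0}
  ]
}}

```text
time_s: 22.08
ee_pos: [0.6517, 0.089, 0.2518]
eef_rot: [3.141, 0.002, -0.001]
ft_force: [-0.5, 0.2, 0.3]
opening: 0.0853
grasp_force: 0.0
```

```bash
python3 w.py .652 .091 .080,.112,.04 .088,.096,.04 .018,.026,.04
python3 - <<'E'
from h import *
P=np.load('w.npz')['p'];Q=P[np.isfinite(P).all(-1)]
q=Q[(np.hypot(Q[:,0]-.652,Q[:,1]-.091)<.03)&(Q[:,2]>.082)&(Q[:,2]<.115)]
d=q; f=lambda p:np.sqrt(((d-p[:3])**2).sum(1))-.016
s=least_squares(f,[.652,.091,.093],loss='soft_l1',f_scale=.001);print('sphere',s.x,abs(f(s.x)).mean())
E
```

```text
tcp [0.65165321 0.08902949 0.25178556] [ 3.14109164e+00  2.43334500e-03 -1.04157605e-03] t 22.0833 q [ 0.03  0.43  1.35 -0.    1.37  1.6 ]
.080,.112,.04 716 hull fit (array([0.65149657, 0.09130731, 0.01570194]), np.float64(9.580816721532076e-05)) z 0.1061 bbox [0.6355 0.0758] [0.6672 0.1063]
.088,.096,.04 34 hull fit (array([0.65120392, 0.09131026, 0.01584062]), np.float64(0.00010544235118949662)) z 0.0917 bbox [0.6555 0.0762] [0.6669 0.1063]
.018,.026,.04 319 hull fit (array([0.65134452, 0.09140696, 0.02040919]), np.float64(0.00013298658867123142)) z 0.0234 bbox [0.6423 0.0717] [0.6714 0.1118]
sphere [0.6520352  0.09133004 0.09410562] 0.0014537416764559452
```

Emit:
{"method": "apply_moves", "body": {
  "targets": [
    {"jaw":0,"x":0,"y":-0.23,"z":4,"rx":0,"ry":0,"rz":0},
    {"jaw":0,"x":0,"y":0,"z":4,"rx":0,"ry":0,"rz":0},
    {"jaw":0,"x":0,"y":0,"z":3,"rx":0,"ry":0,"rz":0},
    {"jaw":0,"x":0,"y":0,"z":3,"rx":0,"ry":0,"rz":0},
    {"jaw":0,"x":0,"y":0,"z":2,"rx":0,"ry":0,"rz":0},
    {"jaw":0,"x":0,"y":0,"z":1.8,"rx":0,"ry":0,"rz":0},
    {"jaw":0,"x":0,"y":0,"z":0,"rx":0,"ry":0,"rz":0},
    {"jaw":0,"x":0,"y":0,"z":0,"rx":0,"ry":0,"rz":0},
    {"jaw":0,"x":0,"y":0,"z":0,"rx":0,"ry":0,"rz":0},
    {"jaw":0,"x":0,"y":0,"z":0,"rx":0,"ry":0,"rz":0}
  ]
}}

```text
time_s: 22.97
ee_pos: [0.654, 0.0921, 0.0767]
eef_rot: [-3.141, -0.003, -0.001]
ft_force: [0.3, -0.7, 0.2]
opening: 0.0852
grasp_force: 0.0
```

Emit:
{"method": "apply_moves", "body": {
  "targets": [
    {"jaw":0.2,"x":-0.2,"y":0.07,"z":0.2,"rx":0,"ry":0,"rz":0},
    {"jaw":0.4,"x":0,"y":0,"z":0,"rx":0,"ry":0,"rz":0},
    {"jaw":0.5,"x":0,"y":0,"z":0,"rx":0,"ry":0,"rz":0},
    {"jaw":0.6,"x":0,"y":0,"z":0,"rx":0,"ry":0,"rz":0},
    {"jaw":0.7,"x":0,"y":0,"z":0,"rx":0,"ry":0,"rz":0},
    {"jaw":0.7,"x":0,"y":0,"z":0,"rx":0,"ry":0,"rz":0},
    {"jaw":0.7,"x":0,"y":0,"z":0,"rx":0,"ry":0,"rz":0},
    {"jaw":0.7,"x":0,"y":0,"z":0,"rx":0,"ry":0,"rz":0}
  ],
  "grip_force": 60
}}

```text
time_s: 23.63
ee_pos: [0.6511, 0.0917, 0.0734]
eef_rot: [-3.142, -0.001, -0.0]
ft_force: [-0.5, -0.0, 5.8]
opening: 0.0301
grasp_force: 59.5
```

Emit:
{"method": "apply_moves", "body": {
  "targets": [
    {"jaw":0.7,"x":0,"y":0,"z":-0.5,"rx":0,"ry":0,"rz":0},
    {"jaw":0.7,"x":0,"y":0,"z":-2,"rx":0,"ry":0,"rz":0},
    {"jaw":0.7,"x":0,"y":0,"z":-4,"rx":0,"ry":0,"rz":0},
    {"jaw":0.7,"x":0,"y":0,"z":-4,"rx":0,"ry":0,"rz":0},
    {"jaw":0.7,"x":0,"y":0,"z":-3,"rx":0,"ry":0,"rz":0},
    {"jaw":0.7,"x":0,"y":0,"z":-1,"rx":0,"ry":0,"rz":0},
    {"jaw":0.7,"x":0,"y":0,"z":0,"rx":0,"ry":0,"rz":0},
    {"jaw":0.7,"x":0,"y":0,"z":0,"rx":0,"ry":0,"rz":0}
  ]
}}

```text
time_s: 24.3
ee_pos: [0.6499, 0.0918, 0.2165]
eef_rot: [-3.141, 0.002, -0.0]
ft_force: [-0.6, 0.1, -3.7]
opening: 0.0307
grasp_force: 60.1
```

Emit:
{"method": "apply_moves", "body": {
  "targets": [
    {"jaw":0.7,"x":-0.6,"y":1.2,"z":0,"rx":0,"ry":0,"rz":0},
    {"jaw":0.7,"x":-1.2,"y":2.2,"z":0,"rx":0,"ry":0,"rz":0},
    {"jaw":0.7,"x":-1.5,"y":2.7,"z":0,"rx":0,"ry":0,"rz":0},
    {"jaw":0.7,"x":-1.5,"y":2.7,"z":0,"rx":0,"ry":0,"rz":0},
    {"jaw":0.7,"x":-1.5,"y":2.7,"z":0,"rx":0,"ry":0,"rz":0},
    {"jaw":0.7,"x":-1.5,"y":2.7,"z":0,"rx":0,"ry":0,"rz":0},
    {"jaw":0.7,"x":-1.5,"y":2.7,"z":0,"rx":0,"ry":0,"rz":0},
    {"jaw":0.7,"x":-1.5,"y":2.7,"z":0,"rx":0,"ry":0,"rz":0},
    {"jaw":0.7,"x":-1.5,"y":2.7,"z":0,"rx":0,"ry":0,"rz":0},
    {"jaw":0.7,"x":-1.5,"y":2.7,"z":0,"rx":0,"ry":0,"rz":0},
    {"jaw":0.7,"x":-1.5,"y":2.7,"z":0,"rx":0,"ry":0,"rz":0},
    {"jaw":0.7,"x":-1.5,"y":2.7,"z":0,"rx":0,"ry":0,"rz":0},
    {"jaw":0.7,"x":-1.4,"y":2.7,"z":0,"rx":0,"ry":0,"rz":0},
    {"jaw":0.7,"x":-0.8,"y":1.8,"z":0,"rx":0,"ry":0,"rz":0},
    {"jaw":0.7,"x":-0.3,"y":0.4,"z":0,"rx":0,"ry":0,"rz":0},
    {"jaw":0.7,"x":0,"y":0,"z":0,"rx":0,"ry":0,"rz":0},
    {"jaw":0.7,"x":0,"y":0,"z":0,"rx":0,"ry":0,"rz":0},
    {"jaw":0.7,"x":0,"y":0,"z":0,"rx":0,"ry":0,"rz":0},
    {"jaw":0.7,"x":0,"y":0,"z":0,"rx":0,"ry":0,"rz":0}
  ]
}}

```text
time_s: 25.88
ee_pos: [0.4577, -0.2599, 0.2172]
eef_rot: [-3.14, 0.001, 0.001]
ft_force: [-0.4, 0.4, -3.7]
opening: 0.0306
grasp_force: 60.3
```

```bash
python3 w.py .4577 -.2606 .090,.099,.034 .033,.039,.06; cp pics/$(ls -t pics|head -1) pics/tamp.png
python3 - <<'E'
from h import *
s=robot.get_state();t=s['ee_pos'];print(t)
for n in('scene','side'):
    d=cam(n);P=d['P'];Q=P[np.isfinite(P).all(-1)];q=Q[(np.hypot(*(Q[:,:2]-t[:2]).T)<.035)]
    print(n,'zmin',np.percentile(q[(q[:,2]>.11)][:,2],1))
    for lo,hi,r in((.146,.168,.021),(.173,.205,.0105)):
        b=q[(q[:,2]>lo)&(q[:,2]<hi)]
        print(lo,len(b),fit(b,r,.001))
    b=q[(q[:,2]>.085)&(q[:,2]<.098)];print('ringtop',len(b),fit(b,.03,.001) if len(b)>5 else '')
E
```

```text
tcp [ 0.45772619 -0.25992433  0.21724085] [-3.14044025e+00  7.81544143e-04  1.09168009e-03] t 25.8833 q [-0.65  0.27  1.68  0.    1.19  0.92]
.090,.099,.034 650 hull fit (array([ 0.45781378, -0.26078329,  0.02980018]), np.float64(0.00010614359225543692)) z 0.0942 bbox [ 0.4433 -0.2904] [ 0.4877 -0.231 ]
.033,.039,.06 1638 hull fit (array([ 0.4606442 , -0.26011157,  0.04734403]), np.float64(0.00011085645461211824)) z 0.0346 bbox [ 0.4274 -0.3075] [ 0.5078 -0.2129]
[ 0.45789166 -0.26004587  0.21746605]
scene zmin 0.15019568078614498
0.146 193 (array([ 0.48623986, -0.2812909 ]), np.float64(0.004416048620792423))
0.173 147 (array([ 0.47237532, -0.27021833]), np.float64(0.002369419179007008))
ringtop 344 (array([ 0.45848119, -0.26009166]), np.float64(0.002487561667632107))
side zmin 0.14745840462512164
0.146 126 (array([ 0.46182714, -0.26112592]), np.float64(0.0010141541416859388))
0.173 105 (array([ 0.46170143, -0.26113321]), np.float64(0.0007973435862563254))
ringtop 192 (array([ 0.45955641, -0.25871522]), np.float64(0.003428329876477721))
```

View pics/tamp.png

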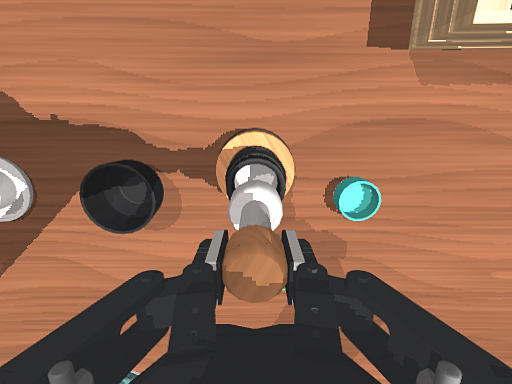

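The tamper hangs at (255,205) ahead of the knob, and the ring shows beyond it at (256,170). Check its tilt and offset in the same camera.

Run:
```python
from h import *
s=robot.get_state();t=s['ee_pos']
def fx(Q,r,x0):
    g=lambda p:np.hypot(*(Q[:,:2]-p).T)-r
    o=least_squares(g,x0,loss='soft_l1',f_scale=.0007);return o.x.round(4),np.median(abs(g(o.x))).round(5)
def cams():
    yield 'wrist',np.load('w.npz')['p']
    for n in('scene','side'): yield n,cam(n)['P']
for n,P in cams():
    Q=P[np.isfinite(P).all(-1)];q=Q[np.hypot(*(Q[:,:2]-t[:2]).T)<.035]
    print(n)
    for lo,hi,r in((.148,.163,.021),(.175,.198,.0105)):
        b=q[(q[:,2]>lo)&(q[:,2]<hi)]
        if len(b)>10: print(' ',lo,len(b),fx(b,r,t[:2]))
    b=q[(q[:,2]>.163)&(q[:,2]<.173)]
    if len(b)>10: h=cv2.convexHull(b[:,:2].astype(np.float32))[:,0]; print('  basetop hull',len(b),fx(h,.021,t[:2]),np.median(b[:,2]))
```

```text
wrist
  0.148 218 (array([ 0.4579, -0.2602]), np.float64(0.00014))
  0.175 331 (array([ 0.4583, -0.2601]), np.float64(0.0001))
  basetop hull 1318 (array([ 0.4583, -0.2604]), np.float64(0.0003)) 0.16728956815581486
scene
  0.148 126 (array([ 0.4579, -0.2588]), np.float64(0.00063))
  0.175 111 (array([ 0.4579, -0.259 ]), np.float64(0.00056))
  basetop hull 173 (array([ 0.4595, -0.2599]), np.float64(0.00087)) 0.16888521970883957
side
  0.148 87 (array([ 0.4619, -0.2615]), np.float64(0.00087))
  0.175 73 (array([ 0.4618, -0.2612]), np.float64(0.00088))
  basetop hull 88 (array([ 0.4619, -0.2596]), np.float64(0.00148)) 0.1683206188814808
```

Emit:
{"method": "apply_moves", "body": {
  "targets": [
    {"jaw":0.7,"x":0,"y":0.03,"z":1.5,"rx":0,"ry":0,"rz":0},
    {"jaw":0.7,"x":0,"y":0,"z":1.5,"rx":0,"ry":0,"rz":0},
    {"jaw":0.7,"x":0,"y":0,"z":1,"rx":0,"ry":0,"rz":0},
    {"jaw":0.7,"x":0,"y":0,"z":0,"rx":0,"ry":0,"rz":0},
    {"jaw":0.7,"x":0,"y":0,"z":0,"rx":0,"ry":0,"rz":0},
    {"jaw":0.7,"x":0,"y":0,"z":0,"rx":0,"ry":0,"rz":0},
    {"jaw":0.7,"x":0,"y":0,"z":0,"rx":0,"ry":0,"rz":0}
  ]
}}

```text
time_s: 26.72
ee_pos: [0.4583, -0.2619, 0.1786]
eef_rot: [3.141, -0.001, -0.0]
ft_force: [-0.6, -1.0, -3.5]
opening: 0.0302
grasp_force: 60.3
```

```bash
python3 w.py .4577 -.2606 .090,.099,.034
python3 - <<'E'
from h import *
P=np.load('w.npz')['p'];Q=P[np.isfinite(P).all(-1)];t=robot.get_state()['ee_pos'];q=Q[np.hypot(*(Q[:,:2]-t[:2]).T)<.035]
for lo,hi,r in((-.068,-.054,.021),(-.042,-.02,.0105)):
    b=q[(q[:,2]>lo+t[2])&(q[:,2]<hi+t[2])]
    g=lambda p:np.hypot(*(b[:,:2]-p).T)-r
    o=least_squares(g,t[:2],loss='soft_l1',f_scale=.0007);print(lo,len(b),o.x.round(4),np.median(abs(g(o.x))).round(5))
E
```

```text
tcp [ 0.45826663 -0.26192901  0.17864496] [ 3.14069957e+00 -1.30534029e-03 -1.89350336e-04] t 26.7167 q [-0.65  0.31  1.73  0.    1.1   0.92]
.090,.099,.034 897 hull fit (array([ 0.45778378, -0.26076188,  0.02991972]), np.float64(7.413454424273769e-05)) z 0.0943 bbox [ 0.4351 -0.2904] [ 0.4877 -0.2309]
-0.068 203 [ 0.4586 -0.2623] 0.00012
-0.042 325 [ 0.4588 -0.2621] 0.0001
```

Emit:
{"method": "apply_moves", "body": {
  "targets": [
    {"jaw":0.7,"x":-0.06,"y":-0.17,"z":0.3,"rx":0,"ry":0,"rz":0},
    {"jaw":0.7,"x":0,"y":0,"z":0,"rx":0,"ry":0,"rz":0},
    {"jaw":0.7,"x":0,"y":0,"z":0,"rx":0,"ry":0,"rz":0},
    {"jaw":0.7,"x":0,"y":0,"z":0,"rx":0,"ry":0,"rz":0},
    {"jaw":0.7,"x":0,"y":0,"z":0,"rx":0,"ry":0,"rz":0},
    {"jaw":0.7,"x":0,"y":0,"z":0,"rx":0,"ry":0,"rz":0}
  ]
}}

```text
time_s: 27.27
ee_pos: [0.4571, -0.2598, 0.1748]
eef_rot: [-3.142, -0.0, -0.0]
ft_force: [-0.4, -0.8, -3.1]
opening: 0.0304
grasp_force: 60.3
```

Emit:
{"method": "apply_moves", "body": {
  "targets": [
    {"jaw":0.7,"x":0.05,"y":0.03,"z":0.4,"rx":0,"ry":0,"rz":0},
    {"jaw":0.7,"x":0,"y":0,"z":0.4,"rx":0,"ry":0,"rz":0},
    {"jaw":0.7,"x":0,"y":0,"z":0.4,"rx":0,"ry":0,"rz":0},
    {"jaw":0.7,"x":0,"y":0,"z":0,"rx":0,"ry":0,"rz":0},
    {"jaw":0.7,"x":0,"y":0,"z":0,"rx":0,"ry":0,"rz":0},
    {"jaw":0.7,"x":0,"y":0,"z":0,"rx":0,"ry":0,"rz":0},
    {"jaw":0.7,"x":0,"y":0,"z":0,"rx":0,"ry":0,"rz":0}
  ]
}}

```text
time_s: 27.85
ee_pos: [0.4577, -0.2602, 0.1629]
eef_rot: [3.142, -0.0, -0.0]
ft_force: [0.9, -0.6, -4.3]
opening: 0.0302
grasp_force: 60.3
```

No contact, and it is about 7 mm into the ring. Continue.

Emit:
{"method": "apply_moves", "body": {
  "targets": [
    {"jaw":0.7,"x":0,"y":0,"z":0.4,"rx":0,"ry":0,"rz":0},
    {"jaw":0.7,"x":0,"y":0,"z":0.4,"rx":0,"ry":0,"rz":0},
    {"jaw":0.7,"x":0,"y":0,"z":0.4,"rx":0,"ry":0,"rz":0},
    {"jaw":0.7,"x":0,"y":0,"z":0.4,"rx":0,"ry":0,"rz":0},
    {"jaw":0.7,"x":0,"y":0,"z":0.4,"rx":0,"ry":0,"rz":0},
    {"jaw":0.7,"x":0,"y":0,"z":0,"rx":0,"ry":0,"rz":0},
    {"jaw":0.7,"x":0,"y":0,"z":0,"rx":0,"ry":0,"rz":0},
    {"jaw":0.7,"x":0,"y":0,"z":0,"rx":0,"ry":0,"rz":0}
  ]
}}

```text
time_s: 28.52
ee_pos: [0.4576, -0.2601, 0.1428]
eef_rot: [-3.141, -0.0, -0.0]
ft_force: [-0.1, 0.1, -3.7]
opening: 0.0305
grasp_force: 60.3
```

Emit:
{"method": "apply_moves", "body": {
  "targets": [
    {"jaw":0.7,"x":0,"y":0,"z":0.4,"rx":0,"ry":0,"rz":0},
    {"jaw":0.7,"x":0,"y":0,"z":0.4,"rx":0,"ry":0,"rz":0},
    {"jaw":0.7,"x":0,"y":0,"z":0.4,"rx":0,"ry":0,"rz":0},
    {"jaw":0.7,"x":0,"y":0,"z":0.4,"rx":0,"ry":0,"rz":0},
    {"jaw":0.7,"x":0,"y":0,"z":0.4,"rx":0,"ry":0,"rz":0},
    {"jaw":0.7,"x":0,"y":0,"z":0.4,"rx":0,"ry":0,"rz":0},
    {"jaw":0.7,"x":0,"y":0,"z":0.4,"rx":0,"ry":0,"rz":0},
    {"jaw":0.7,"x":0,"y":0,"z":0.4,"rx":0,"ry":0,"rz":0},
    {"jaw":0.7,"x":0,"y":0,"z":0,"rx":0,"ry":0,"rz":0},
    {"jaw":0.7,"x":0,"y":0,"z":0,"rx":0,"ry":0,"rz":0},
    {"jaw":0.7,"x":0,"y":0,"z":0,"rx":0,"ry":0,"rz":0},
    {"jaw":0.7,"x":0,"y":0,"z":0,"rx":0,"ry":0,"rz":0}
  ]
}}

```text
time_s: 29.52
ee_pos: [0.4578, -0.2602, 0.111]
eef_rot: [3.141, -0.0, -0.0]
ft_force: [-0.7, 1.0, -3.4]
opening: 0.0301
grasp_force: 60.3
```

Emit:
{"method": "apply_moves", "body": {
  "targets": [
    {"jaw":0.7,"x":0,"y":0,"z":0.25,"rx":0,"ry":0,"rz":0},
    {"jaw":0.7,"x":0,"y":0,"z":0.15,"rx":0,"ry":0,"rz":0},
    {"jaw":0.7,"x":0,"y":0,"z":0.1,"rx":0,"ry":0,"rz":0},
    {"jaw":0.7,"x":0,"y":0,"z":0,"rx":0,"ry":0,"rz":0},
    {"jaw":0.7,"x":0,"y":0,"z":0,"rx":0,"ry":0,"rz":0},
    {"jaw":0.7,"x":0,"y":0,"z":0,"rx":0,"ry":0,"rz":0}
  ]
}}

```text
time_s: 30.02
ee_pos: [0.4576, -0.2601, 0.1058]
eef_rot: [-3.142, 0.0, -0.0]
ft_force: [-0.1, -0.6, -3.9]
opening: 0.0301
grasp_force: 60.3
```

Emit:
{"method": "apply_moves", "body": {
  "targets": [
    {"jaw":0.7,"x":0,"y":0,"z":0.1,"rx":0,"ry":0,"rz":0},
    {"jaw":0.7,"x":0,"y":0,"z":0.1,"rx":0,"ry":0,"rz":0},
    {"jaw":0.7,"x":0,"y":0,"z":0,"rx":0,"ry":0,"rz":0},
    {"jaw":0.7,"x":0,"y":0,"z":0,"rx":0,"ry":0,"rz":0},
    {"jaw":0.7,"x":0,"y":0,"z":0,"rx":0,"ry":0,"rz":0}
  ]
}}

```text
time_s: 30.43
ee_pos: [0.4579, -0.2603, 0.1044]
eef_rot: [3.141, -0.001, -0.0]
ft_force: [-1.3, 0.9, 6.0]
opening: 0.03
grasp_force: 61.1
```

The tamper is on the floor at the expected height. Release and rise.

Emit:
{"method": "apply_moves", "body": {
  "targets": [
    {"jaw":0.7,"x":0,"y":0,"z":-0.08,"rx":0,"ry":0,"rz":0},
    {"jaw":0.55,"x":0,"y":0,"z":0,"rx":0,"ry":0,"rz":0},
    {"jaw":0.4,"x":0,"y":0,"z":0,"rx":0,"ry":0,"rz":0},
    {"jaw":0.2,"x":0,"y":0,"z":0,"rx":0,"ry":0,"rz":0},
    {"jaw":0,"x":0,"y":0,"z":0,"rx":0,"ry":0,"rz":0},
    {"jaw":0,"x":0,"y":0,"z":0,"rx":0,"ry":0,"rz":0},
    {"jaw":0,"x":0,"y":0,"z":-1,"rx":0,"ry":0,"rz":0},
    {"jaw":0,"x":0,"y":0,"z":-3,"rx":0,"ry":0,"rz":0},
    {"jaw":0,"x":0,"y":0,"z":-4,"rx":0,"ry":0,"rz":0},
    {"jaw":0,"x":0,"y":0,"z":-4,"rx":0,"ry":0,"rz":0},
    {"jaw":0,"x":0,"y":0,"z":-3,"rx":0,"ry":0,"rz":0},
    {"jaw":0,"x":0,"y":0,"z":0,"rx":0,"ry":0,"rz":0},
    {"jaw":0,"x":0,"y":0,"z":0,"rx":0,"ry":0,"rz":0},
    {"jaw":0,"x":0,"y":0,"z":0,"rx":0,"ry":0,"rz":0}
  ]
}}

```text
time_s: 31.6
ee_pos: [0.4571, -0.2598, 0.2546]
eef_rot: [-3.141, 0.0, -0.0]
ft_force: [0.1, -0.2, 0.5]
opening: 0.085
grasp_force: 0.0
```

```bash
python3 w.py .458 -.2604 .130,.142,.03 .090,.099,.034
python3 - <<'E'
from h import *
d=cam('scene');cv2.imwrite('pics/final.png',cv2.resize(d['frame'],(800,600)))
E
```

```text
tcp [ 0.45714436 -0.259775    0.25459581] [-3.14140796e+00  1.60106494e-04 -1.58278062e-04] t 31.6 q [-0.65  0.23  1.64  0.    1.27  0.92]
.130,.142,.03 778 hull fit (array([ 0.45811199, -0.26051714,  0.01560523]), np.float64(0.00013594104471273578)) z 0.1373 bbox [ 0.4427 -0.2761] [ 0.4737 -0.2453]
.090,.099,.034 699 hull fit (array([ 0.45760432, -0.26071209,  0.02992479]), np.float64(0.0001007700345614284)) z 0.0943 bbox [ 0.4279 -0.2898] [ 0.4875 -0.2307]
```

View pics/final.png

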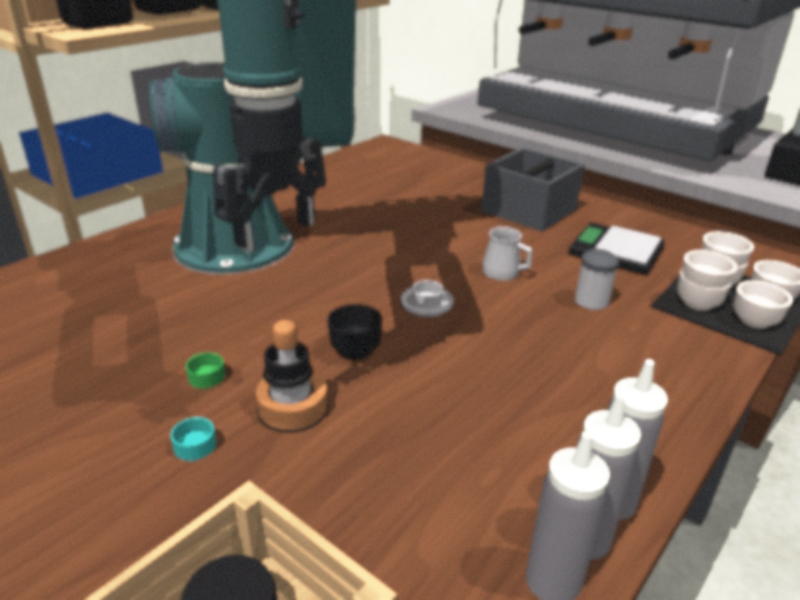

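The final picture shows the stack upright in the stand at (288,375) and the shallow basket in the dish at (427,295). The bystanders have not moved and the gripper is clear. Handing in.

```bash
python3 -c "
from bench import robot
print(robot.job_done())"
```

```text
the job is handed in; nothing more can be done
None
```

I did all four steps in order and handed the job in at about 32 s: shallow basket in the dish, then the deep basket, ring and tamper stacked upright in the stand, with the bystanders not touched. No verdict came back.

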